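# Demould resin specimen slabs and stack them to air on spacer sticks

## Task

Lift every red resin slab out of its blue mould and stack them all on the aluminium stand to air: first lay two white sticks across the stand, one centred on each yellow band, then a slab flat on them, centred and lengthwise along the stand, then two more sticks straight above the first two, then the next slab, and so on, so that every slab rests on its own pair of sticks. When all the slabs are stacked, set the steel weight directly on the middle of the top slab; do not push the specimen jar about.

Things in the scene. Friction and masses are not known exactly. Their poses are not given: they have to be found in the camera images.
- stand: fixed aluminium plate 160 (x) x 110 (y) x 10 mm, origin at the centre of its underside on the table; z up. Two painted yellow bands 22 mm wide run along its y axis at x = -38 and x = +38 mm on its top. The stack is built here
- mouldA: fixed blue open mould, 148 (x) x 88 (y) x 20 mm, origin at the centre of its underside on the table; its cavity is 124 x 64 mm, 12 mm deep (cavity floor 8 mm above the table). At the middle of both long sides the wall is cut away down to the table over 52 mm, as a notch for fingers
- slabA: red cast resin slab 120 (x) x 60 (y) x 16 mm, about 0.15 kg, origin at its centre; three round metal coupons show in its top face. It starts lying in mould A, standing 4 mm proud of the mould's rim; it may be absent (then its mould is empty)
- mouldB: fixed blue open mould, 148 (x) x 88 (y) x 20 mm, origin at the centre of its underside on the table; its cavity is 124 x 64 mm, 12 mm deep (cavity floor 8 mm above the table). At the middle of both long sides the wall is cut away down to the table over 52 mm, as a notch for fingers
- slabB: red cast resin slab 120 (x) x 60 (y) x 16 mm, about 0.15 kg, origin at its centre; three round metal coupons show in its top face. It starts lying in mould B, standing 4 mm proud of the mould's rim; it may be absent (then its mould is empty)
- mouldC: fixed blue open mould, 148 (x) x 88 (y) x 20 mm, origin at the centre of its underside on the table; its cavity is 124 x 64 mm, 12 mm deep (cavity floor 8 mm above the table). At the middle of both long sides the wall is cut away down to the table over 52 mm, as a notch for fingers
- slabC: red cast resin slab 120 (x) x 60 (y) x 16 mm, about 0.15 kg, origin at its centre; three round metal coupons show in its top face. It starts lying in mould C, standing 4 mm proud of the mould's rim; it may be absent (then its mould is empty)
- stick1: white plastic spacer stick 90 (x) x 14 x 14 mm, about 30 g, origin at its centre; starts lying on the black mat
- stick2: white plastic spacer stick 90 (x) x 14 x 14 mm, about 30 g, origin at its centre; starts lying on the black mat
- stick3: white plastic spacer stick 90 (x) x 14 x 14 mm, about 30 g, origin at its centre; starts lying on the black mat
- stick4: white plastic spacer stick 90 (x) x 14 x 14 mm, about 30 g, origin at its centre; starts lying on the black mat
- stick5: white plastic spacer stick 90 (x) x 14 x 14 mm, about 30 g, origin at its centre; starts lying on the black mat
- stick6: white plastic spacer stick 90 (x) x 14 x 14 mm, about 30 g, origin at its centre; starts lying on the black mat
- mat: fixed black rubber mat 130 (x) x 260 (y) x 4 mm on the table, origin at the centre of its underside; the six sticks lie on it side by side along its x axis, about 40 mm apart in y
- weight: dark steel flattening weight, about 0.6 kg: plate 100 (x) x 54 (y) x 12 mm with a round black knob, 26 mm in diameter, from 20 to 42 mm above its underside, on a thin neck in the middle; origin at the centre of the plate's underside; starts on the table
- jar: bystander: small closed specimen jar with a white cap, 38 mm across, 55 mm high, about 0.25 kg, origin under its centre; stands on the table near the mat
Not all that is in view belongs to the job. Leave any brown or pink look-alike of the stick3 alone.

How it is judged:
By the outcome, as a careful person would: the job done as asked, in the order asked, and still so for the second after the job is handed in, with the robot touching nothing.
Of slabA, slabB, slabC only 2 to 3 are there at a start; the rules pass over those that are not, and their reading is None.
At some moment in a run one of weight may be knocked a few centimetres aside while the robot is not near it.
Once in a run the grip may slacken for a moment while it holds something.
It also fails if it takes over 210 s, if anything falls off the work surface, if the arm or the gripper's body presses on something with over 40 N, if the wrist force passes 120 N, or if a joint passes its speed limit or range.

## Robot

A 6-joint arm with a two-finger parallel gripper is mounted at the origin on the work surface. World frame = base frame: x ahead of the robot, y to its left, z up, the work surface at z = 0. Lengths are in m, angles in rad, forces in N, time in s.
With the tool pointing down it reaches from about 0.3 to 0.875 m from the base axis. Payload 6.4 kg.
Tool frame: the origin (TCP) lies between the finger pads; the fingertips stand 25 mm ahead of it and the grasp point (between the pads) lies 6 mm ahead of it; z points along the fingers, y is the line along which they close (so a half turn about z gives the same grasp; the last joint's range is limited). The gripper opens to 85 mm and grips with 20 to 120 N. Pads are 22 mm wide; open, the fingers measure 114 mm over their backs; the gripper's body (76 mm by 85 mm) begins 54 mm behind the grasp point. The pads swing forward as they close: fully open they stand 13 mm farther back than shut.
Start: joints at [-1.401, 0.181, 1.607, -0, 1.354, -0.206], TCP at [0.211, -0.535, 0.256] pointing down, gripper open.
Joint ranges: [-2.99, 2.99], [-0.89, 2.07], [0.3, 2.58], [-1.14, 4.28], [0, 2.63], [-3.12, 3.12]. Speed limits (rad/s): [2.57, 2.57, 3.01, 3.14, 3.14, 3.14].

## Interface

Orientations are given as a unit quaternion [w, x, y, z].
In Python, from bench import ctrl gives the robot as it stands.
- The arm moves only by the tool servo_tool, never from a script. Its argument "series" is text: rows parted by semicolons, each of 7 numbers parted by spaces: the gripper command: -1 is fully open, 1 is shut, values between are in proportion, then the shift along the tool's x, y, z in m, then the turn, a rotation vector about the tool's x, y, z in degrees. A call has 1 to 12 rows; each row is the pose to reach, as a shift and turn from the pose commanded when the call began, along the tool's axes at that moment; what a row does not reach only later rows make up. A row lasts 1/12 s, in which the tool goes at most 41.7 mm and 7.16 degrees, less where a joint would pass 70% of its speed; a pose out of reach is approached as far as the arm can. A call with a gripper value outside its range is refused whole. The fingers move at their own pace and stop on an object; the grip force is fixed at half the most. Time passes only in rows, so rows that repeat a pose let the fingers close. It gives the time, the measured TCP pose, the force, the opening and the grip force at its end, in the units of the state.
- ctrl.get_obs(): the state, without advancing time (a new reading comes with each control period).
- ctrl.camera(name): name is "scene" or "top"; returns a dict with "img" (400x640x3 uint8, red, green, blue), "z_map" (400x640 float32, m along the optical axis (not along the pixel's ray), 0 where there is no reading), "fovy" (degrees; the focal length in pixels is half the picture's height over the tangent of half this angle, whatever the lens; pixels are square), "cx", "cy" (the principal point, pixels), "k1" (the pictures are not rectified: a ray, as slopes to the right and down, at radius r is drawn at 1 + k1 r^2 times it, then the intrinsics apply), "extrinsics" (4x4, takes a point from camera to world coordinates). Camera axes: x right, y down, z forward; pixel columns grow to the right and rows downward; lengths in m; the calibration is good to about 2 mm. A picture is of the moment at which its call begins.
- ctrl.hand_in(): hands the job in; it is judged then, once.
The state is a dict: "time_s": time; "q": joint angles; "dq": joint speeds; "joint_efforts": joint torques, N m; "eef_pos": TCP position; "eef_rot": TCP orientation; "wrist_force": force on the tool from outside, world axes, zero at the start; "torque": the same for the moment, N m; "opening": opening from 0.0 (shut) to 1.0 (fully open); "grasp_force": force on a finger pad.
Only numpy, scipy, OpenCV 4.12 (cv2) and the standard library are available. Lean on these libraries where they do the work, as an engineer would, in place of code of your own. Each camera call takes 0.05 s, during which the arm holds its last target. There are 200 camera calls.

## Working session

There is one attempt and no reset: what is moved stays moved. The work goes in short steps, Python scripts to look and compute and a tool call to move; the robot and the scene stay as the last step left them, time stands still between calls to the robot, and variables do not carry over. Pictures are saved under pics/ and viewed, at most 14 in all, crops included, and the job is handed in when it is done.

Besides the shell and the picture viewer there is one more tool, called after "Request:" by a JSON object that holds its "api" and its "payload", one argument or row to a line. servo_tool: Moves the arm, as the interface text tells. Its arguments: {"type":"object","properties":{"series":{"type":"string"}},"required":["series"]}

```bash
mkdir -p pics; ls; cat > h.py <<'E'
import numpy as np, cv2
from bench import ctrl
def cam(n): return ctrl.camera(n)
def save(img,n): cv2.imwrite('pics/'+n,cv2.cvtColor(np.ascontiguousarray(img),cv2.COLOR_RGB2BGR))
def ray(c,uv):
    uv=np.atleast_2d(np.asarray(uv,float)); H=c['img'].shape[0]
    f=H/2/np.tan(np.radians(c['fovy'])/2)
    K=np.array([[f,0,c['cx']],[0,f,c['cy']],[0,0,1.]])
    p=cv2.undistortPoints(uv.reshape(-1,1,2),K,np.array([c['k1'],0,0,0,0.])).reshape(-1,2)
    E=np.array(c['extrinsics']); d=np.c_[p,np.ones(len(p))]@E[:3,:3].T
    return E[:3,3],d
def onplane(c,uv,z):
    o,d=ray(c,uv); return o+d*((z-o[2])/d[:,2])[:,None]
def cloud(c):
    H,W=c['z_map'].shape; v,u=np.mgrid[:H,:W]
    o,d=ray(c,np.c_[u.ravel(),v.ravel()])
    return (o+d*c['z_map'].ravel()[:,None]).reshape(H,W,3)
def blobs(m,amin=60):
    n,l,s,ce=cv2.connectedComponentsWithStats(m.astype(np.uint8))
    return [(l==i) for i in range(1,n) if s[i,4]>=amin]
def rect(c,m,z):
    """min-area rectangle of a mask on plane z: centre, long, short (mm), yaw of long axis deg"""
    cs,_=cv2.findContours(m.astype(np.uint8),cv2.RETR_EXTERNAL,cv2.CHAIN_APPROX_NONE)
    p=onplane(c,max(cs,key=len).reshape(-1,2),z)[:,:2]
    (x,y),(w,h),a=cv2.minAreaRect((p*1000).astype(np.float32))
    if h>w: w,h,a=h,w,a+90
    a=(a+90)%180-90
    return np.round([x,y,w,h,a],1)
E
python3 - <<'E'
from h import *
for n in('top','scene'):
    c=cam(n); save(c['img'],n+'0.png'); print(n,c['fovy'],c['k1'],np.round(c['extrinsics'],3).tolist())
o=ctrl.get_obs(); print(o['eef_pos'],o['eef_rot'],o['opening'])
E
```

```text
pics
top 48.81619944409264 0.0373556236620496 [[0.019, -0.977, 0.211, 0.335], [-1.0, -0.018, 0.007, -0.091], [-0.003, -0.211, -0.977, 0.946], [0.0, 0.0, 0.0, 1.0]]
scene 53.35016110588746 -0.06471237356935017 [[-0.718, 0.594, -0.363, 0.911], [0.696, 0.618, -0.365, 0.308], [0.007, -0.515, -0.857, 0.956], [0.0, 0.0, 0.0, 1.0]]
[ 0.21097792 -0.53443681  0.25548788] [-7.54088657e-04  9.82403048e-01  1.86771735e-01  2.99602067e-05] 1.0037408574732876
```

```bash
sleep 1
```

```text
(no output)
```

View pics/top0.png

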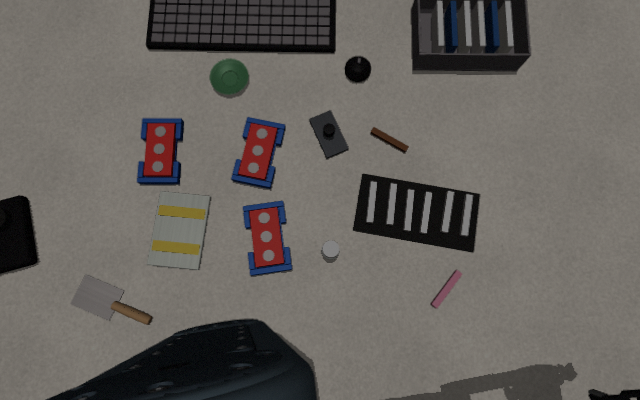

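View pics/scene0.png

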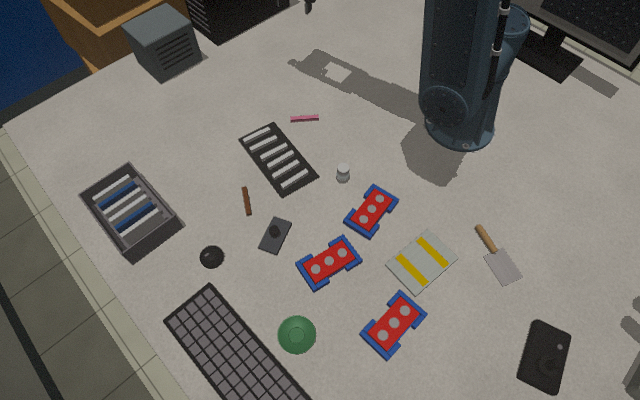

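Top view: three red slabs in moulds, at (161,149), (258,150) and (267,237). The stand with its yellow bands is at (180,231), and the six white sticks are on the black mat around (417,212). The weight is the dark plate with a knob at (328,133); the black ball at (357,69) is not it. The jar is at (331,250). The brown (389,139) and pink (447,289) sticks are look-alikes, and so are the sticks in the tray at (470,25).

```bash
cat > meas.py <<'E'
from h import *
def hsv(c): return cv2.cvtColor(c['img'],cv2.COLOR_RGB2HSV).astype(int)
def measure(n):
    c=cam(n); h=hsv(c); H,S,V=h[...,0],h[...,1],h[...,2]; P=cloud(c)
    red=((H<8)|(H>172))&(S>150)&(V>70); 
    print(n)
    for b in blobs(red,150): print(' red',rect(c,cv2.morphologyEx(b.astype(np.uint8),cv2.MORPH_CLOSE,np.ones((3,3))),.024))
    for b in blobs((H>20)&(H<32)&(S>150)&(V>90),100): print(' yel',rect(c,b,.010))
    w=(S<45)&(V>105)
    ok=(P[...,2]>.008)&(P[...,2]<.032)&(abs(P[...,1]+.27)<.16)&(abs(P[...,0]-.44)<.12)
    for b in blobs(w&ok,40): print(' wht',rect(c,b,.018),b.sum(),np.round(np.median(P[b],0),3))
    k=(V<75)&(abs(P[...,1]+.06)<.09)&(P[...,0]>.5)&(P[...,0]<.66)
    for b in blobs(k,80): print(' drk',rect(c,b,.012),b.sum(),np.round(np.median(P[b],0),3))
    mat=(V<60)&(abs(P[...,1]+.27)<.16)&(abs(P[...,0]-.44)<.12)
    for b in blobs(mat,800): print(' mat',rect(c,b,.004))
    return c,P
if __name__=='__main__':
    for n in('top','scene'): measure(n)
    c=cam('top')
    a=c['img'][95:285,130:350]; b=c['img'][165:260,340:490]
    save(cv2.resize(a,None,fx=3,fy=3,interpolation=cv2.INTER_CUBIC),'crop1.png')
    save(cv2.resize(b,None,fx=5,fy=5,interpolation=cv2.INTER_CUBIC),'crop2.png')
E
python3 meas.py
```

```text
top
 red [629.1 260.9 118.6  59.6   1.1]
 red [629.7  45.9 118.9  59.5 -10.9]
 red [441.9  19.5 118.6  60.    9.2]
 yel [493.2 205.   98.6  21.   85.5]
 yel [417.2 211.3  97.1  19.9  85.3]
 wht [ 518.5 -203.    80.6   12.7   -6.1] 222 [ 0.518 -0.203  0.017]
 wht [ 517.1 -245.9   85.    12.7   -6.5] 234 [ 0.517 -0.246  0.017]
 wht [ 505.8 -282.7   86.9   12.5   -7. ] 239 [ 0.505 -0.283  0.017]
 wht [ 504.3 -364.1   87.8   12.5  -11. ] 239 [ 0.504 -0.364  0.017]
 wht [ 501.1 -318.5   87.7   12.5   -9.7] 237 [ 0.501 -0.318  0.017]
 wht [ 497.5 -403.9   87.1   12.7  -10.2] 247 [ 0.496 -0.404  0.017]
 drk [613.   11.8 100.8  18.5 -11.5] 111 [0.628 0.015 0.013]
 drk [ 647.4 -120.1   55.1   44.4  -66.4] 368 [ 0.644 -0.117  0.011]
 mat [ 503.5 -300.7  258.2  129.    80.9]
scene
 red [445.3  21.8 120.3  60.4   9.4]
 red [633.2  49.  120.6  62.1 -10.7]
 red [632.4 262.8 120.7  59.6   1.2]
 yel [418.5 212.9  97.8  18.5  84.5]
 yel [495.  206.2  98.2  19.5  85.7]
 wht [ 500.7 -403.1   89.1   13.8   -9.7] 106 [ 0.502 -0.403  0.017]
 wht [ 507.4 -362.    87.8   14.   -11.4] 110 [ 0.509 -0.363  0.017]
 wht [ 504.6 -316.1   89.1   14.1   -9.2] 116 [ 0.503 -0.317  0.017]
 wht [ 509.8 -280.3   88.9   13.7   -6.6] 117 [ 0.511 -0.281  0.017]
 wht [ 519.  -243.    83.6   13.4   -6.6] 112 [ 0.52  -0.243  0.017]
 wht [ 521.3 -200.1   78.1   13.3   -6.3] 110 [ 0.521 -0.2    0.017]
 drk [ 649.6 -117.1   56.3   35.6  -72.7] 121 [ 0.646 -0.118  0.011]
 mat [ 506.  -298.3  256.5  125.7   81. ]
```

```bash
sleep 1
sed -i 's/abs(P\[...,0\]-.44)<.12)$/abs(P[...,0]-.50)<.12)/' meas.py
cat > plan.py <<'E'
import numpy as np
from bench import ctrl
def yaw():
    w,x,y,z=ctrl.get_obs()['eef_rot']; return np.degrees(2*np.arctan2(y,x))
def plan(wps,start=None):
    """wps: (x,y,z mm, yaw deg); prints, per waypoint, tool shift (mm) and z turn from the previous one"""
    o=ctrl.get_obs(); p=np.array(o['eef_pos'])*1000; a=yaw()
    print('at',p.round(1),round(a,1),'t',round(o['time_s'],1),'q6',round(o['q'][5],2))
    if start: p,a=np.array(start[:3],float),start[3]
    for w in wps:
        d=np.array(w[:3])-p; c,s=np.cos(np.radians(a)),np.sin(np.radians(a)); t=(a-w[3]+180)%360-180
        print(w,'->',np.round([c*d[0]+s*d[1],s*d[0]-c*d[1],-d[2]],1),'turn z',round(t,1),'rows',np.ceil(max(np.linalg.norm(d)/41.7,abs(t)/7.16)))
        p,a=np.array(w[:3],float),w[3]
E
python3 - <<'E'
import meas
for n in('top','scene'): meas.measure(n)
from plan import plan
plan([(499,-404,150,-10),(499,-404,30,-10),(499,-404,150,-10)])
E
```

```text
top
 red [629.1 260.9 118.6  59.6   1.1]
 red [629.7  45.9 118.8  59.4 -10.8]
 red [441.8  19.4 118.4  60.    9.2]
 yel [493.1 205.   98.6  21.1  85.2]
 yel [417.2 211.2  97.4  19.9  85.3]
 wht [ 521.8 -203.3   87.3   12.8   -6.1] 243 [ 0.521 -0.204  0.017]
 wht [ 518.2 -246.    87.2   12.7   -6.5] 240 [ 0.517 -0.246  0.017]
 wht [ 505.8 -282.7   86.9   12.5   -7. ] 239 [ 0.505 -0.283  0.017]
 wht [ 504.3 -364.1   87.8   12.5  -11. ] 241 [ 0.504 -0.364  0.018]
 wht [ 501.1 -318.5   87.7   12.5   -9.7] 240 [ 0.501 -0.319  0.017]
 wht [ 497.5 -403.9   87.1   12.7  -10.2] 247 [ 0.496 -0.404  0.017]
 drk [612.6  15.1  99.6  18.5 -15.5] 113 [0.627 0.015 0.012]
 drk [ 639.7 -118.5   60.    41.7  -89. ] 370 [ 0.645 -0.117  0.01 ]
 mat [ 503.6 -300.8  258.2  129.3   80.8]
scene
 red [445.3  21.6 120.3  60.6   9.2]
 red [633.2  49.1 120.7  62.2 -10.5]
 red [632.6 263.  120.6  59.4   1.5]
 yel [418.5 212.9  97.8  18.5  84.5]
 yel [495.  206.2  98.2  19.5  85.7]
 wht [ 500.7 -403.1   89.1   13.8   -9.7] 105 [ 0.501 -0.403  0.017]
 wht [ 507.8 -362.1   88.6   14.   -11.4] 109 [ 0.51  -0.363  0.017]
 wht [ 504.8 -316.2   88.7   14.1   -9.2] 115 [ 0.503 -0.317  0.017]
 wht [ 509.  -280.2   87.3   13.7   -6.6] 115 [ 0.509 -0.281  0.017]
 wht [ 521.9 -243.3   89.4   13.5   -6.6] 120 [ 0.522 -0.244  0.017]
 wht [ 526.3 -200.6   88.    13.2   -6.1] 123 [ 0.526 -0.201  0.017]
 drk [ 643.2 -116.6   60.2   33.4  -88.4] 135 [ 0.646 -0.116  0.011]
 mat [ 506.6 -298.4  256.8  127.1   80.5]
at [ 211.  -534.8  256.1] 21.5 t 0.3 q6 -0.21
(499, -404, 150, -10) -> [315.9 -16.  106.1] turn z 31.5 rows 8.0
(499, -404, 30, -10) -> [  0.  -0. 120.] turn z 0 rows 3.0
(499, -404, 150, -10) -> [   0.   -0. -120.] turn z 0 rows 3.0
```

View pics/crop2.png

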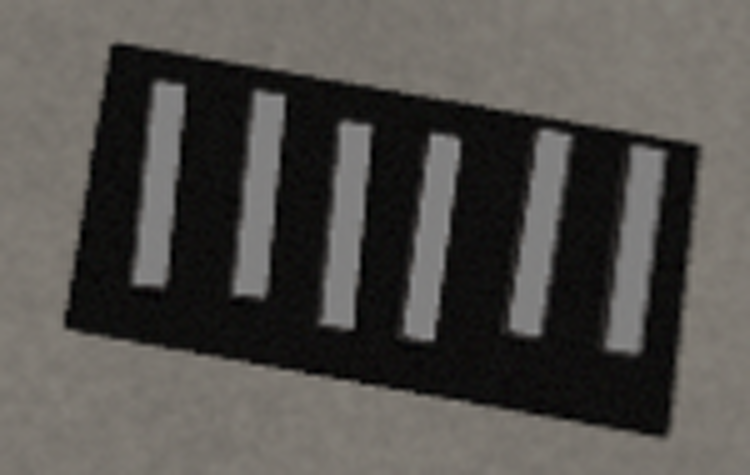

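The crop shows six separate white sticks on the mat. These are the ones to use; the brown and pink look-alikes lie off the mat. I'll start with the rightmost one, at (467,214).

Request:
{"api": "servo_tool", "payload": {
  "series": "0.4 0.316 -0.016 0.106 0 0 31.5;0.4 0.316 -0.016 0.106 0 0 31.5;0.4 0.316 -0.016 0.106 0 0 31.5;0.4 0.316 -0.016 0.106 0 0 31.5;0.4 0.316 -0.016 0.106 0 0 31.5;0.4 0.316 -0.016 0.106 0 0 31.5;0.4 0.316 -0.016 0.106 0 0 31.5;0.4 0.316 -0.016 0.106 0 0 31.5;0.4 0.316 -0.016 0.106 0 0 31.5;0.4 0.316 -0.016 0.106 0 0 31.5;0.4 0.316 -0.016 0.176 0 0 31.5;0.4 0.316 -0.016 0.176 0 0 31.5"
}}

```text
time_s: 1.35
eef_pos: [0.4992, -0.4055, 0.0807]
eef_rot: [0.002, 0.996, -0.087, 0.001]
wrist_force: [-0.2, -0.3, -0.2]
opening: 0.302
grasp_force: 0.0
```

```bash
python3 - <<'E'
from plan import *
from h import *
c=cam('top'); save(cv2.resize(c['img'][140:270,330:530],None,fx=4,fy=4),'a1.png')
plan([(499,-403.5,30,-10)]); o=ctrl.get_obs(); print(o['opening'],o['wrist_force'])
E
```

```text
at [ 495.5 -402.    73.4] -10.0 t 1.4 q6 0.88
(499, -403.5, 30, -10) -> [ 3.7  0.8 43.4] turn z -0.0 rows 2.0
0.2969116181810827 [-3.3676052   1.38348703 -2.94789455]
```

View pics/a1.png

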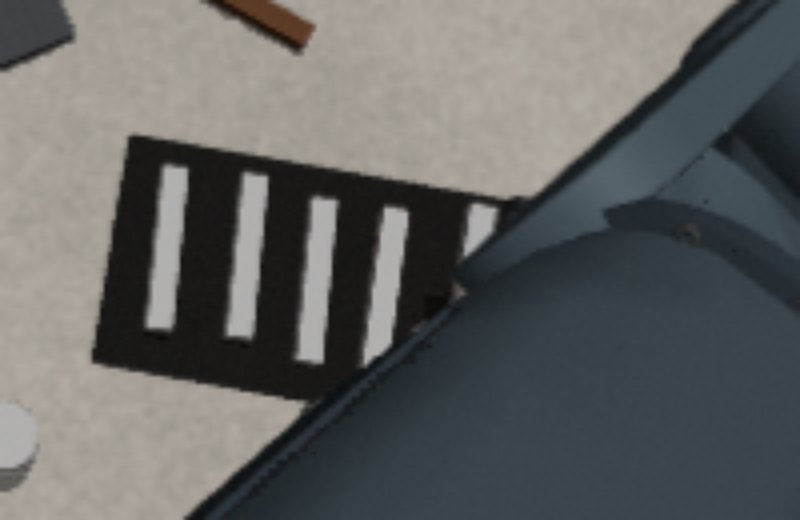

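The image confirms the gripper above the rightmost stick. Descend and grip.

Request:
{"api": "servo_tool", "payload": {
  "series": "0.4 0 0 0.03 0 0 0;0.4 0 0 0.05 0 0 0;0.4 0 0 0.05 0 0 0;0.4 0 0 0.05 0 0 0"
}}

```text
time_s: 1.73
eef_pos: [0.4983, -0.4056, 0.0314]
eef_rot: [0.0, 0.996, -0.088, 0.0]
wrist_force: [0.1, 0.0, 0.1]
opening: 0.302
grasp_force: 0.0
```

Request:
{"api": "servo_tool", "payload": {
  "series": "1 0 0 0 0 0 0;1 0 0 0 0 0 0;1 0 0 0 0 0 0;1 0 0 0 0 0 0;1 0 0 0 0 0 0"
}}

```text
time_s: 2.15
eef_pos: [0.499, -0.4052, 0.0318]
eef_rot: [0.001, 0.996, -0.087, 0.0]
wrist_force: [-3.1, -0.3, 6.2]
opening: 0.145
grasp_force: 61.7
```

Request:
{"api": "servo_tool", "payload": {
  "series": "1 0 0 -0.03 0 0 0;1 0 0 -0.07 0 0 0;1 0 0 -0.11 0 0 0;1 0 0 -0.12 0 0 0;1 0 0 -0.12 0 0 0"
}}

```text
time_s: 2.57
eef_pos: [0.5011, -0.4062, 0.1557]
eef_rot: [0.003, 0.996, -0.087, 0.003]
wrist_force: [-0.0, -0.3, -0.7]
opening: 0.14
grasp_force: 60.9
```

```bash
python3 - <<'E'
from plan import *
from h import *
E
python3 - <<'E'
from plan import *
plan([(494,205.5,150,85),(494,205.5,38,85),(494,205.5,150,85),(506,-363,150,-11),(506,-363,31,-11),(506,-363,150,-11),(418,212,150,85)],start=(499,-404.5,151,-10))
E
```

```text
at [ 501.1 -406.2  155.7] -10.0 t 2.6 q6 0.88
(494, 205.5, 150, 85) -> [-110.8 -599.9    1. ] turn z -95 rows 15.0
(494, 205.5, 38, 85) -> [  0.   0. 112.] turn z 0 rows 3.0
(494, 205.5, 150, 85) -> [   0.    0. -112.] turn z 0 rows 3.0
(506, -363, 150, -11) -> [-565.3   61.5   -0. ] turn z 96 rows 14.0
(506, -363, 31, -11) -> [  0.  -0. 119.] turn z 0 rows 3.0
(506, -363, 150, -11) -> [   0.   -0. -119.] turn z 0 rows 3.0
(418, 212, 150, 85) -> [-196.1 -547.6   -0. ] turn z -96 rows 14.0
```

```bash
python3 - <<'E'
from plan import *
plan([(495,50,150,60),(494,205.5,150,85)],start=(499,-404.5,151,-10))
E
```

```text
at [ 501.1 -406.2  155.7] -10.0 t 2.6 q6 0.88
(495, 50, 150, 60) -> [ -82.9 -446.9    1. ] turn z -70 rows 11.0
(494, 205.5, 150, 85) -> [134.2 -78.6  -0. ] turn z -25 rows 4.0
```

```bash
sleep 0.1
```

Request:
{"api": "servo_tool", "payload": {
  "series": "1 -0.083 -0.447 0.001 0 0 -70;1 -0.083 -0.447 0.001 0 0 -70;1 -0.083 -0.447 0.001 0 0 -70;1 -0.083 -0.447 0.001 0 0 -70;1 -0.083 -0.447 0.001 0 0 -70;1 -0.083 -0.447 0.001 0 0 -70;1 -0.083 -0.447 0.001 0 0 -70;1 -0.083 -0.447 0.001 0 0 -70;1 -0.083 -0.447 0.001 0 0 -70;1 -0.083 -0.447 0.001 0 0 -70;1 -0.083 -0.447 0.001 0 0 -70;1 -0.083 -0.447 0.001 0 0 -70"
}}

```text
time_s: 3.57
eef_pos: [0.4924, 0.0567, 0.1476]
eef_rot: [-0.002, 0.864, 0.503, -0.001]
wrist_force: [-0.3, -0.6, -0.7]
opening: 0.144
grasp_force: 60.9
```

Request:
{"api": "servo_tool", "payload": {
  "series": "1 0.134 -0.079 0 0 0 -25;1 0.134 -0.079 0 0 0 -25;1 0.134 -0.079 0 0 0 -25;1 0.134 -0.079 0 0 0 -25;1 0.134 -0.079 0 0 0 -25;1 0.134 -0.079 0.04 0 0 -25;1 0.134 -0.079 0.08 0 0 -25;1 0.134 -0.079 0.08 0 0 -25;1 0.134 -0.079 0.08 0 0 -25"
}}

```text
time_s: 4.32
eef_pos: [0.4901, 0.2049, 0.0661]
eef_rot: [-0.002, 0.737, 0.675, -0.004]
wrist_force: [1.0, -0.2, 0.6]
opening: 0.144
grasp_force: 60.9
```

```bash
python3 - <<'E'
from plan import *
plan([])
E
```

```text
at [490.1 204.9  66.1] 85.0 t 4.3 q6 0.26
```

Request:
{"api": "servo_tool", "payload": {
  "series": "1 0 0 0.012 0 0 0;1 0 0 0.012 0 0 0;1 0 0 0.012 0 0 0;1 0 0 0.012 0 0 0;1 0 0 0.012 0 0 0"
}}

```text
time_s: 4.73
eef_pos: [0.4943, 0.2062, 0.0587]
eef_rot: [0.001, 0.737, 0.676, 0.001]
wrist_force: [-0.3, -0.7, 0.3]
opening: 0.143
grasp_force: 60.9
```

```bash
python3 - <<'E'
from plan import *
from h import *
plan([(494,205.5,38,85)])
c=cam('top'); a=c['img'][150:290,110:310]
d=cam('scene'); b=d['img'][210:315,370:480]
save(np.hstack([cv2.resize(a,(440,308)),cv2.resize(b,(323,308))]),'a2.png')
E
```

```text
at [494.3 206.2  58.7] 85.0 t 4.7 q6 0.26
(494, 205.5, 38, 85) -> [-0.7 -0.2 20.7] turn z 0.0 rows 1.0
```

View pics/a2.png

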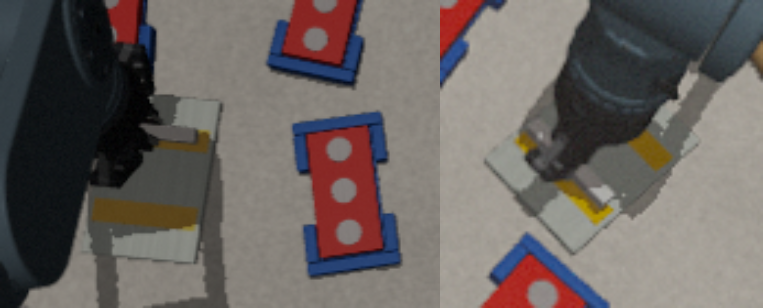

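The stick is held above the far yellow band and lies along it. Lower, release, and go on to the next stick.

```bash
python3 - <<'E'
from plan import *
plan([(500,-240,150,10),(506,-363.5,150,-11),(506,-363.5,31,-11),(506,-363.5,150,-11),(440,80,150,60),(418,212,150,85),(418,212,38,85)],start=(494,205.5,150,85))
E
```

```text
at [493.9 206.2  58.3] 85.0 t 4.8 q6 0.26
(500, -240, 150, 10) -> [-443.3   44.8   -0. ] turn z 75 rows 11.0
(506, -363.5, 150, -11) -> [-15.5 122.7  -0. ] turn z 21 rows 3.0
(506, -363.5, 31, -11) -> [  0.  -0. 119.] turn z 0 rows 3.0
(506, -363.5, 150, -11) -> [   0.   -0. -119.] turn z 0 rows 3.0
(440, 80, 150, 60) -> [-149.4 -422.8   -0. ] turn z -71 rows 11.0
(418, 212, 150, 85) -> [103.3 -85.1  -0. ] turn z -25 rows 4.0
(418, 212, 38, 85) -> [  0.   0. 112.] turn z 0 rows 3.0
```

Request:
{"api": "servo_tool", "payload": {
  "series": "1 -0.001 0 0.014 0 0 0;1 -0.001 0 0.0205 0 0 0;1 -0.001 0 0.0205 0 0 0;1 -0.001 0 0.0205 0 0 0;1 -0.001 0 0.0205 0 0 0"
}}

```text
time_s: 5.25
eef_pos: [0.493, 0.2051, 0.0368]
eef_rot: [-0.0, 0.737, 0.676, -0.0]
wrist_force: [-1.2, 0.5, 0.2]
opening: 0.142
grasp_force: 63.3
```

Request:
{"api": "servo_tool", "payload": {
  "series": "0.5 0 0 0 0 0 0;0.5 0 0 0 0 0 0;0.5 0 0 0 0 0 0;0.5 0 0 -0.02 0 0 0;0.5 0 0 -0.06 0 0 0;0.5 0 0 -0.1 0 0 0;0.4 0 0 -0.112 0 0 0"
}}

```text
time_s: 5.83
eef_pos: [0.4963, 0.2058, 0.1547]
eef_rot: [0.002, 0.737, 0.676, 0.004]
wrist_force: [1.2, 0.4, 0.3]
opening: 0.297
grasp_force: 0.0
```

Request:
{"api": "servo_tool", "payload": {
  "series": "0.4 -0.443 0.045 0 0 0 75;0.4 -0.443 0.045 0 0 0 75;0.4 -0.443 0.045 0 0 0 75;0.4 -0.443 0.045 0 0 0 75;0.4 -0.443 0.045 0 0 0 75;0.4 -0.443 0.045 0 0 0 75;0.4 -0.443 0.045 0 0 0 75;0.4 -0.443 0.045 0 0 0 75;0.4 -0.443 0.045 0 0 0 75;0.4 -0.443 0.045 0 0 0 75;0.4 -0.443 0.045 0 0 0 75;0.4 -0.443 0.045 0 0 0 75"
}}

```text
time_s: 6.83
eef_pos: [0.4997, -0.246, 0.1493]
eef_rot: [0.002, 0.997, 0.083, 0.001]
wrist_force: [0.1, 0.9, 0.7]
opening: 0.302
grasp_force: 0.0
```

Request:
{"api": "servo_tool", "payload": {
  "series": "0.4 -0.0155 0.123 0 0 0 21;0.4 -0.0155 0.123 0 0 0 21;0.4 -0.0155 0.123 0 0 0 21;0.4 -0.0155 0.123 0.04 0 0 21;0.4 -0.0155 0.123 0.08 0 0 21;0.4 -0.0155 0.123 0.09 0 0 21;0.4 -0.0155 0.123 0.09 0 0 21;0.4 -0.0155 0.123 0.09 0 0 21"
}}

```text
time_s: 7.5
eef_pos: [0.5059, -0.363, 0.059]
eef_rot: [-0.0, 0.995, -0.095, -0.0]
wrist_force: [0.0, 1.1, 1.2]
opening: 0.296
grasp_force: 0.0
```

```bash
python3 - <<'E'
from plan import *
from h import *
import meas
plan([(506,-363.5,31,-11)])
c,P=meas.measure('scene')
E
```

```text
at [ 505.9 -363.    59. ] -10.9 t 7.5 q6 0.95
(506, -363.5, 31, -11) -> [ 0.1  0.5 28. ] turn z 0.1 rows 1.0
scene
 red [445.3  21.8 120.3  60.4   9.4]
 red [633.2  49.1 120.7  62.2 -10.5]
 red [632.7 263.  120.8  59.4   1.5]
 yel [418.5 212.9  97.8  18.5  84.5]
 wht [ 532.9 -367.2   37.2   13.4  -10. ] 49 [ 0.534 -0.368  0.018]
 wht [ 505.  -315.1   88.7   13.   -10.6] 102 [ 0.509 -0.317  0.017]
 wht [ 509.8 -280.    88.9   14.2   -7. ] 120 [ 0.51  -0.281  0.017]
 wht [ 521.9 -243.    89.4   14.    -6.6] 126 [ 0.522 -0.243  0.017]
 wht [ 526.3 -200.3   88.    13.8   -6.1] 128 [ 0.526 -0.201  0.017]
 mat [ 267.4 -572.9  974.2  432.1   35.7]
```

Request:
{"api": "servo_tool", "payload": {
  "series": "0.4 0 0 0.028 0 0 0;0.4 0 0 0.028 0 0 0;0.4 0 0 0.028 0 0 0;1 0 0 0.028 0 0 0;1 0 0 0.028 0 0 0;1 0 0 0.028 0 0 0;1 0 0 0.028 0 0 0;1 0 0 0.01 0 0 0;1 0 0 -0.03 0 0 0;1 0 0 -0.07 0 0 0;1 0 0 -0.09 0 0 0;1 0 0 -0.091 0 0 0"
}}

```text
time_s: 8.55
eef_pos: [0.5087, -0.3668, 0.1575]
eef_rot: [0.004, 0.995, -0.095, 0.005]
wrist_force: [0.6, -1.5, 0.1]
opening: 0.142
grasp_force: 60.1
```

Request:
{"api": "servo_tool", "payload": {
  "series": "1 -0.149 -0.423 0 0 0 -71;1 -0.149 -0.423 0 0 0 -71;1 -0.149 -0.423 0 0 0 -71;1 -0.149 -0.423 0 0 0 -71;1 -0.149 -0.423 0 0 0 -71;1 -0.149 -0.423 0 0 0 -71;1 -0.149 -0.423 0 0 0 -71;1 -0.149 -0.423 0 0 0 -71;1 -0.149 -0.423 0 0 0 -71;1 -0.149 -0.423 0 0 0 -71;1 -0.149 -0.423 0 0 0 -71;1 -0.149 -0.423 0 0 0 -71"
}}

```text
time_s: 9.55
eef_pos: [0.4381, 0.0845, 0.1496]
eef_rot: [-0.001, 0.865, 0.503, 0.0]
wrist_force: [0.0, -0.7, -0.6]
opening: 0.143
grasp_force: 60.1
```

Request:
{"api": "servo_tool", "payload": {
  "series": "1 0.103 -0.085 0 0 0 -25;1 0.103 -0.085 0 0 0 -25;1 0.103 -0.085 0 0 0 -25;1 0.103 -0.085 0 0 0 -25;1 0.103 -0.085 0.03 0 0 -25;1 0.103 -0.085 0.07 0 0 -25;1 0.103 -0.085 0.09 0 0 -25;1 0.103 -0.085 0.09 0 0 -25;1 0.103 -0.085 0.09 0 0 -25;1 0.103 -0.085 0.09 0 0 -25;1 0.103 -0.085 0.09 0 0 -25"
}}

```text
time_s: 10.47
eef_pos: [0.4195, 0.2115, 0.0617]
eef_rot: [0.001, 0.737, 0.676, 0.002]
wrist_force: [0.7, 0.0, -0.2]
opening: 0.147
grasp_force: 37.7
```

```bash
python3 - <<'E'
from plan import *
plan([(418,212,38,85)])
E
```

```text
at [419.5 211.5  61.7] 85.0 t 10.5 q6 0.3
(418, 212, 38, 85) -> [ 0.3 -1.6 23.7] turn z 0.0 rows 1.0
```

The grip has just slackened, so I'll look before placing.

Request:
{"api": "servo_tool", "payload": {
  "series": "1 0 0 0.005 0 0 0;1 0 0 0.005 0 0 0;1 0 0 0.005 0 0 0;1 0 0 0.005 0 0 0"
}}

```text
time_s: 10.8
eef_pos: [0.418, 0.2114, 0.0551]
eef_rot: [0.0, 0.737, 0.676, 0.0]
wrist_force: [-0.2, 0.0, 0.4]
opening: 0.14
grasp_force: 63.6
```

```bash
python3 - <<'E'
from plan import *
from h import *
plan([(418,212,38,85)])
c=cam('top'); a=c['img'][180:280,120:240]
d=cam('scene'); b=d['img'][210:310,360:480]
save(np.hstack([cv2.resize(a,(384,320)),cv2.resize(b,(384,320))]),'a3.png'); print(ctrl.get_obs()['opening'])
E
```

```text
at [418.  211.4  55.1] 85.0 t 10.8 q6 0.3
(418, 212, 38, 85) -> [ 0.6 -0.1 17.1] turn z 0.0 rows 1.0
0.1425556530772407
```

View pics/a3.png

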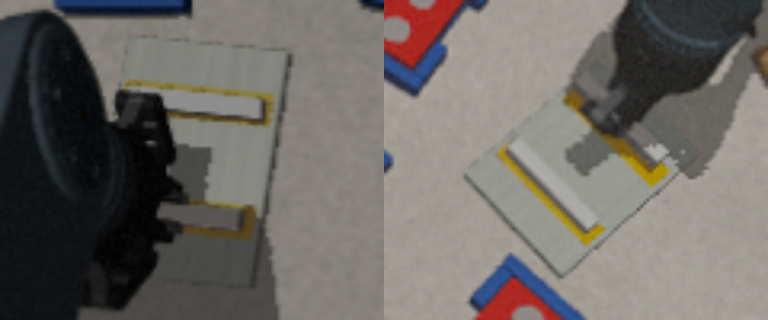

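Both sticks sit on the yellow bands and the second is still held straight. Lower it, release, then move over the nearest slab at (267,237).

```bash
python3 - <<'E'
from plan import *
plan([(443.5,20.5,130,9.3),(443.5,20.5,28,9.3),(443.5,20.5,150,9.3),(456,209,150,-4.9),(456,209,46,-4.9)],start=(418,212,150,85))
E
```

```text
at [418.  211.4  55. ] 85.0 t 10.9 q6 0.3
(443.5, 20.5, 130, 9.3) -> [-188.5   42.1   20. ] turn z 75.7 rows 11.0
(443.5, 20.5, 28, 9.3) -> [  0.   0. 102.] turn z 0.0 rows 3.0
(443.5, 20.5, 150, 9.3) -> [   0.    0. -122.] turn z 0.0 rows 3.0
(456, 209, 150, -4.9) -> [  42.8 -184.    -0. ] turn z 14.2 rows 5.0
(456, 209, 46, -4.9) -> [  0.  -0. 104.] turn z 0.0 rows 3.0
```

Request:
{"api": "servo_tool", "payload": {
  "series": "1 0 0 0.01 0 0 0;1 0 0 0.0175 0 0 0;1 0 0 0.0175 0 0 0;1 0 0 0.0175 0 0 0;1 0 0 0.0175 0 0 0;0.5 0 0 0.0175 0 0 0;0.5 0 0 0.0175 0 0 0;0.5 0 0 0.0175 0 0 0;0.5 0 0 -0.01 0 0 0;0.5 0 0 -0.05 0 0 0;0.2 0 0 -0.09 0 0 0;-1 0 0 -0.095 0 0 0"
}}

```text
time_s: 11.9
eef_pos: [0.4215, 0.2123, 0.1561]
eef_rot: [0.003, 0.737, 0.676, 0.004]
wrist_force: [1.6, 0.1, 0.1]
opening: 0.523
grasp_force: 0.0
```

Request:
{"api": "servo_tool", "payload": {
  "series": "-1 -0.1885 0.042 0 0 0 75.7;-1 -0.1885 0.042 0 0 0 75.7;-1 -0.1885 0.042 0 0 0 75.7;-1 -0.1885 0.042 0 0 0 75.7;-1 -0.1885 0.042 0 0 0 75.7;-1 -0.1885 0.042 0 0 0 75.7;-1 -0.1885 0.042 0 0 0 75.7;-1 -0.1885 0.042 0 0 0 75.7;-1 -0.1885 0.042 0.02 0 0 75.7;-1 -0.1885 0.042 0.04 0 0 75.7;-1 -0.1885 0.042 0.05 0 0 75.7;-1 -0.1885 0.042 0.05 0 0 75.7"
}}

```text
time_s: 12.9
eef_pos: [0.4411, 0.0204, 0.0972]
eef_rot: [-0.001, 0.997, 0.08, -0.003]
wrist_force: [0.4, 0.0, 0.6]
opening: 1.005
grasp_force: 0.0
```

```bash
python3 - <<'E'
from plan import *
from h import *
plan([(443.5,20.5,28,9.3)])
c=cam('top'); 
d=cam('scene'); b=d['img'][160:260,310:450]; a=c['img'][170:280,120:340]
save(np.hstack([cv2.resize(a,(440,220)),cv2.resize(b,(308,220))]),'a4.png'); print(ctrl.get_obs()['opening'])
import meas
P=cloud(c)
for c in(c,d):
    h=meas.hsv(c); P=cloud(c)
    ok=(h[...,1]<45)&(P[...,2]>.016)&(P[...,2]<.032)&(abs(P[...,1]-.208)<.065)&(abs(P[...,0]-.455)<.08)
    for b in blobs(ok,40): print(rect(c,b,.024),b.sum())
    for b in blobs((h[...,0]>20)&(h[...,0]<32)&(h[...,1]>150)&(h[...,2]>60),10): print(' yel',rect(c,b,.010))
E
```

```text
at [441.1  20.4  97.2] 9.2 t 12.9 q6 1.19
(443.5, 20.5, 28, 9.3) -> [ 2.4  0.3 69.2] turn z -0.1 rows 2.0
1.0002693821685753
[412.6 173.5  24.7  12.4 -89.1] 72
[420.1 209.2  89.9  16.5  84.4] 221
[494.3 205.3  89.3  17.5  85.6] 232
 yel [418.8 213.5  96.6  18.2  84.6]
 yel [496.7 206.3  97.8  19.1  88.1]
```

View pics/a4.png

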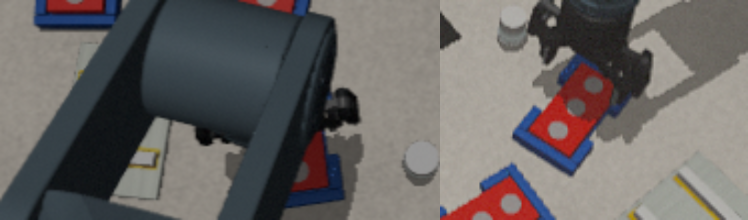

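The open gripper straddles the slab at its notches and is clear of the jar. Descend, close and lift a little to check.

Request:
{"api": "servo_tool", "payload": {
  "series": "-1 0.001 0 0.03 0 0 0;-1 0.001 0 0.055 0 0 0;-1 0.001 0 0.071 0 0 0;-1 0.001 0 0.071 0 0 0;-1 0.001 0 0.071 0 0 0;1 0.001 0 0.071 0 0 0;1 0.001 0 0.071 0 0 0;1 0.001 0 0.071 0 0 0;1 0.001 0 0.071 0 0 0;1 0.001 0 0.071 0 0 0"
}}

```text
time_s: 13.83
eef_pos: [0.4459, 0.0199, 0.0308]
eef_rot: [0.0, 0.997, 0.082, 0.002]
wrist_force: [-1.2, 0.1, 7.4]
opening: 0.686
grasp_force: 64.6
```

Request:
{"api": "servo_tool", "payload": {
  "series": "1 0 0 -0.01 0 0 0;1 0 0 -0.03 0 0 0;1 0 0 -0.03 0 0 0;1 0 0 -0.03 0 0 0;1 0 0 -0.03 0 0 0"
}}

```text
time_s: 14.25
eef_pos: [0.4444, 0.0201, 0.0591]
eef_rot: [0.0, 0.997, 0.081, 0.0]
wrist_force: [-0.2, -0.3, -2.0]
opening: 0.684
grasp_force: 65.4
```

```bash
python3 - <<'E'
from plan import *
plan([(443.5,20.5,150,9.3)])
E
```

```text
at [444.4  20.1  59.1] 9.3 t 14.2 q6 1.19
(443.5, 20.5, 150, 9.3) -> [ -0.8  -0.5 -90.9] turn z 0.0 rows 3.0
```

```bash
python3 - <<'E'
from plan import *
plan([(456.5,209,130,-4.9),(456.5,209,45.5,-4.9),(456.5,209,150,-4.9),(504,-240,150,-9.5),(504,-318.5,150,-9.5)],start=(444.4,20.2,159,9.3))
E
```

```text
at [444.4  20.1  59.1] 9.3 t 14.2 q6 1.19
(456.5, 209, 130, -4.9) -> [  42.5 -184.4   29. ] turn z 14.2 rows 5.0
(456.5, 209, 45.5, -4.9) -> [ 0.  -0.  84.5] turn z 0.0 rows 3.0
(456.5, 209, 150, -4.9) -> [   0.    -0.  -104.5] turn z 0.0 rows 3.0
(504, -240, 150, -9.5) -> [ 85.7 443.3  -0. ] turn z 4.6 rows 11.0
(504, -318.5, 150, -9.5) -> [13.  77.4 -0. ] turn z 0.0 rows 2.0
```

Request:
{"api": "servo_tool", "payload": {
  "series": "1 0 0 -0.035 0 0 0;1 0 0 -0.07 0 0 0;1 0 0 -0.1 0 0 0;1 0 0 -0.1 0 0 0"
}}

```text
time_s: 14.58
eef_pos: [0.4477, 0.0195, 0.1638]
eef_rot: [0.001, 0.997, 0.081, 0.004]
wrist_force: [1.4, -0.4, -0.5]
opening: 0.682
grasp_force: 65.9
```

Request:
{"api": "servo_tool", "payload": {
  "series": "1 0.02 -0.085 0 0 0 7;1 0.042 -0.184 0 0 0 14.2;1 0.042 -0.184 0 0 0 14.2;1 0.042 -0.184 0 0 0 14.2;1 0.042 -0.184 0 0 0 14.2;1 0.042 -0.184 0 0 0 14.2;1 0.042 -0.184 0.035 0 0 14.2;1 0.042 -0.184 0.065 0 0 14.2;1 0.042 -0.184 0.09 0 0 14.2;1 0.042 -0.184 0.09 0 0 14.2;1 0.042 -0.184 0.09 0 0 14.2;1 0.042 -0.184 0.09 0 0 14.2"
}}

```text
time_s: 15.58
eef_pos: [0.4564, 0.2084, 0.0694]
eef_rot: [-0.0, 0.999, -0.043, 0.0]
wrist_force: [0.7, -0.4, -1.3]
opening: 0.685
grasp_force: 65.8
```

```bash
python3 - <<'E'
from plan import *
from h import *
plan([(456.5,209,45.5,-4.9)])
c=cam('top'); 
d=cam('scene'); b=d['img'][200:310,360:500]; a=c['img'][170:280,110:250]
save(np.hstack([cv2.resize(a,(392,308)),cv2.resize(b,(392,308))]),'a5.png'); print(ctrl.get_obs()['opening'])
E
```

```text
at [456.4 208.4  69.4] -4.9 t 15.6 q6 1.85
(456.5, 209, 45.5, -4.9) -> [ 0.  -0.6 23.9] turn z 0.0 rows 1.0
0.6808140303989905
```

View pics/a5.png

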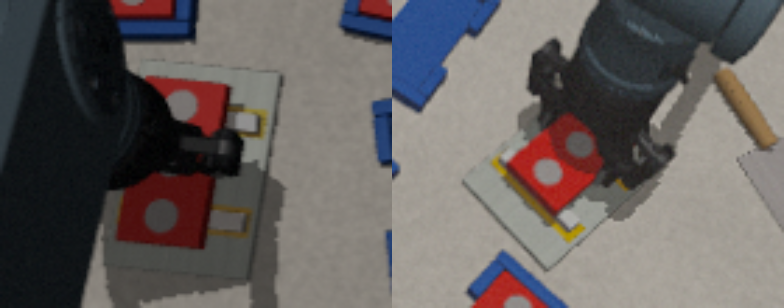

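The slab is held level above both sticks and centred. Lower, release, and leave for the next stick.

Request:
{"api": "servo_tool", "payload": {
  "series": "1 0 -0.0005 0.012 0 0 0;1 0 -0.0005 0.0235 0 0 0;1 0 -0.0005 0.0235 0 0 0;1 0 -0.0005 0.0235 0 0 0;1 0 -0.0005 0.0235 0 0 0;-1 0 -0.0005 0.0235 0 0 0;-1 0 -0.0005 0.0235 0 0 0;-1 0 -0.0005 0.0235 0 0 0;-1 0 -0.0005 0 0 0 0;-1 0 -0.0005 -0.04 0 0 0;-1 0 -0.0005 -0.08 0 0 0;0.4 0 -0.0005 -0.081 0 0 0"
}}

```text
time_s: 16.68
eef_pos: [0.4605, 0.2101, 0.1573]
eef_rot: [-0.001, 0.999, -0.042, 0.006]
wrist_force: [3.1, 0.4, -0.2]
opening: 0.884
grasp_force: 0.0
```

Request:
{"api": "servo_tool", "payload": {
  "series": "0.4 0.086 0.443 0 0 0 4.6;0.4 0.086 0.443 0 0 0 4.6;0.4 0.086 0.443 0 0 0 4.6;0.4 0.086 0.443 0 0 0 4.6;0.4 0.086 0.443 0 0 0 4.6;0.4 0.086 0.443 0 0 0 4.6;0.4 0.086 0.443 0 0 0 4.6;0.4 0.086 0.443 0 0 0 4.6;0.4 0.086 0.443 0 0 0 4.6;0.4 0.086 0.443 0 0 0 4.6;0.4 0.086 0.443 0 0 0 4.6;0.4 0.086 0.443 0 0 0 4.6"
}}

```text
time_s: 17.68
eef_pos: [0.5046, -0.2464, 0.1504]
eef_rot: [0.002, 0.996, -0.085, 0.001]
wrist_force: [0.7, 0.1, 0.4]
opening: 0.301
grasp_force: 0.0
```

Request:
{"api": "servo_tool", "payload": {
  "series": "0.4 0.013 0.077 0 0 0 0;0.4 0.013 0.077 0 0 0 0;0.4 0.013 0.077 0.04 0 0 0;0.4 0.013 0.077 0.08 0 0 0;0.4 0.013 0.077 0.09 0 0 0;0.4 0.013 0.077 0.09 0 0 0;0.4 0.013 0.077 0.09 0 0 0;0.4 0.013 0.077 0.09 0 0 0"
}}

```text
time_s: 18.35
eef_pos: [0.5057, -0.3183, 0.0621]
eef_rot: [0.001, 0.997, -0.082, 0.001]
wrist_force: [-0.0, -0.1, 0.6]
opening: 0.302
grasp_force: 0.0
```

```bash
cat > see.py <<'E'
from h import *
import meas
def stack(zs,zstick=None):
    for n in('top','scene'):
        c=cam(n); h=meas.hsv(c); P=cloud(c)
        near=(abs(P[...,1]-.208)<.09)&(abs(P[...,0]-.456)<.1)
        red=((h[...,0]<8)|(h[...,0]>172))&(h[...,1]>150)&(h[...,2]>50)&near&(P[...,2]>zs-.01)
        for b in blobs(red,150): print(n,'slab',rect(c,cv2.morphologyEx(b.astype(np.uint8),cv2.MORPH_CLOSE,np.ones((9,9))),zs), np.round(np.median(P[b][:,2]),3))
        if zstick:
            ok=(h[...,1]<60)&(h[...,2]>60)&near&(abs(P[...,2]-zstick)<.007)
            for b in blobs(ok,30): print(n,'stick',rect(c,b,zstick),b.sum())
    return c
E
python3 - <<'E'
from plan import *
from see import *
plan([(503,-318.5,31,-9.5)]); stack(.040)
E
```

```text
at [ 505.7 -318.3   62.1] -9.4 t 18.4 q6 0.97
(503, -318.5, 31, -9.5) -> [-2.6  0.6 31.1] turn z 0.1 rows 1.0
top slab [452.9 205.9 119.   60.9  -4.8] 0.039
scene slab [457.6 209.5 122.4  59.3  -5.2] 0.04
```

```bash
python3 - <<'E'
from plan import *
plan([(497,60,150,60),(494,205.5,90,85),(494,205.5,68,85),(494,205.5,150,85),(504,-200,150,10),(508.5,-283,150,-6.8),(508.5,-283,60,-6.8),(508.5,-283,150,-6.8),(440,80,150,60),(418,211,90,85),(418,211,68,85)],start=(504,-318.5,150,-9.5))
E
```

```text
at [ 505.8 -318.7   62.5] -9.4 t 18.4 q6 0.97
(497, 60, 150, 60) -> [ -69.4 -372.2   -0. ] turn z -69.5 rows 10.0
(494, 205.5, 90, 85) -> [124.5 -75.3  60. ] turn z -25 rows 4.0
(494, 205.5, 68, 85) -> [ 0.  0. 22.] turn z 0 rows 1.0
(494, 205.5, 150, 85) -> [  0.   0. -82.] turn z 0 rows 2.0
(504, -200, 150, 10) -> [-403.1   45.3   -0. ] turn z 75 rows 11.0
(508.5, -283, 150, -6.8) -> [-10.   82.5  -0. ] turn z 16.8 rows 3.0
(508.5, -283, 60, -6.8) -> [ 0. -0. 90.] turn z 0.0 rows 3.0
(508.5, -283, 150, -6.8) -> [  0.  -0. -90.] turn z 0.0 rows 3.0
(440, 80, 150, 60) -> [-111.  -352.3   -0. ] turn z -66.8 rows 10.0
(418, 211, 90, 85) -> [102.4 -84.6  60. ] turn z -25 rows 4.0
(418, 211, 68, 85) -> [ 0.  0. 22.] turn z 0 rows 1.0
```

Request:
{"api": "servo_tool", "payload": {
  "series": "0.4 -0.0015 0 0.029 0 0 0;0.4 -0.0015 0 0.029 0 0 0;0.4 -0.0015 0 0.029 0 0 0;1 -0.0015 0 0.029 0 0 0;1 -0.0015 0 0.029 0 0 0;1 -0.0015 0 0.029 0 0 0;1 -0.0015 0 0.029 0 0 0;1 -0.0015 0 0.01 0 0 0;1 -0.0015 0 -0.03 0 0 0;1 -0.0015 0 -0.07 0 0 0;1 -0.0015 0 -0.09 0 0 0;1 -0.0015 0 -0.09 0 0 0"
}}

```text
time_s: 19.45
eef_pos: [0.5057, -0.3202, 0.1567]
eef_rot: [0.004, 0.997, -0.082, 0.004]
wrist_force: [-0.1, -1.7, -0.7]
opening: 0.14
grasp_force: 60.6
```

Request:
{"api": "servo_tool", "payload": {
  "series": "1 -0.069 -0.372 0 0 0 -69.5;1 -0.069 -0.372 0 0 0 -69.5;1 -0.069 -0.372 0 0 0 -69.5;1 -0.069 -0.372 0 0 0 -69.5;1 -0.069 -0.372 0 0 0 -69.5;1 -0.069 -0.372 0 0 0 -69.5;1 -0.069 -0.372 0 0 0 -69.5;1 -0.069 -0.372 0 0 0 -69.5;1 -0.069 -0.372 0 0 0 -69.5;1 -0.069 -0.372 0 0 0 -69.5;1 -0.069 -0.372 0 0 0 -69.5;1 -0.069 -0.372 0 0 0 -69.5"
}}

```text
time_s: 20.45
eef_pos: [0.4956, 0.061, 0.1494]
eef_rot: [0.0, 0.866, 0.5, -0.0]
wrist_force: [0.4, 0.2, -0.8]
opening: 0.147
grasp_force: 60.6
```

Request:
{"api": "servo_tool", "payload": {
  "series": "1 0.1245 -0.075 0 0 0 -25;1 0.1245 -0.075 0 0 0 -25;1 0.1245 -0.075 0 0 0 -25;1 0.1245 -0.075 0 0 0 -25;1 0.1245 -0.075 0.03 0 0 -25;1 0.1245 -0.075 0.06 0 0 -25;1 0.1245 -0.075 0.06 0 0 -25;1 0.1245 -0.075 0.06 0 0 -25;1 0.1245 -0.075 0.06 0 0 -25;1 0.1245 -0.075 0.06 0 0 -25;1 0.1245 -0.075 0.06 0 0 -25"
}}

```text
time_s: 21.37
eef_pos: [0.4947, 0.2057, 0.0917]
eef_rot: [0.001, 0.738, 0.675, 0.001]
wrist_force: [-0.5, 0.3, -0.4]
opening: 0.137
grasp_force: 60.6
```

```bash
python3 - <<'E'
from plan import *
plan([(494,205.5,68,85)])
E
```

```text
at [494.7 205.7  91.7] 84.9 t 21.4 q6 0.26
(494, 205.5, 68, 85) -> [-0.2 -0.7 23.7] turn z -0.1 rows 1.0
```

Request:
{"api": "servo_tool", "payload": {
  "series": "1 0 0 0.012 0 0 0;1 0 0 0.0225 0 0 0;1 0 0 0.0225 0 0 0;1 0 0 0.0225 0 0 0;1 0 0 0.0225 0 0 0;0.5 0 0 0.0225 0 0 0;0.5 0 0 0.0225 0 0 0;0.5 0 0 0.0225 0 0 0;0.5 0 0 0.005 0 0 0;0.5 0 0 -0.03 0 0 0;0.4 0 0 -0.06 0 0 0;0.4 0 0 -0.06 0 0 0"
}}

```text
time_s: 22.37
eef_pos: [0.4967, 0.2069, 0.1559]
eef_rot: [0.003, 0.737, 0.676, 0.004]
wrist_force: [1.9, -0.3, 1.3]
opening: 0.3
grasp_force: 0.0
```

Request:
{"api": "servo_tool", "payload": {
  "series": "0.4 -0.403 0.045 0 0 0 75;0.4 -0.403 0.045 0 0 0 75;0.4 -0.403 0.045 0 0 0 75;0.4 -0.403 0.045 0 0 0 75;0.4 -0.403 0.045 0 0 0 75;0.4 -0.403 0.045 0 0 0 75;0.4 -0.403 0.045 0 0 0 75;0.4 -0.403 0.045 0 0 0 75;0.4 -0.403 0.045 0 0 0 75;0.4 -0.403 0.045 0 0 0 75;0.4 -0.403 0.045 0 0 0 75;0.4 -0.403 0.045 0 0 0 75"
}}

```text
time_s: 23.37
eef_pos: [0.5026, -0.2012, 0.1492]
eef_rot: [-0.0, 0.996, 0.085, -0.0]
wrist_force: [0.2, 0.0, 1.0]
opening: 0.304
grasp_force: 0.0
```

Request:
{"api": "servo_tool", "payload": {
  "series": "0.4 -0.01 0.0825 0 0 0 16.8;0.4 -0.01 0.0825 0 0 0 16.8;0.4 -0.01 0.0825 0 0 0 16.8;0.4 -0.01 0.0825 0.04 0 0 16.8;0.4 -0.01 0.0825 0.08 0 0 16.8;0.4 -0.01 0.0825 0.09 0 0 16.8;0.4 -0.01 0.0825 0.09 0 0 16.8;0.4 -0.01 0.0825 0.09 0 0 16.8;0.4 -0.01 0.0825 0.09 0 0 16.8"
}}

```text
time_s: 24.12
eef_pos: [0.509, -0.2828, 0.062]
eef_rot: [0.001, 0.998, -0.058, 0.001]
wrist_force: [1.4, -0.1, -0.2]
opening: 0.302
grasp_force: 0.0
```

```bash
python3 - <<'E'
from plan import *
from see import *
plan([(508.5,-283,31,-6.8)]); stack(.040,.054)
E
```

```text
at [ 509.  -282.8   62. ] -6.7 t 24.1 q6 0.98
(508.5, -283, 31, -6.8) -> [-0.5  0.3 31. ] turn z 0.1 rows 1.0
top slab [439.  207.2  91.2  60.5  -4.7] 0.039
top stick [491.  202.4  89.9  14.2  85.2] 301
scene slab [437.2 211.4  81.3  59.4  -5. ] 0.04
scene stick [495.3 204.3  89.2  17.7  83.8] 235
```

Request:
{"api": "servo_tool", "payload": {
  "series": "0.4 0 0 0.03 0 0 0;0.4 0 0 0.03 0 0 0;0.4 0 0 0.03 0 0 0;1 0 0 0.03 0 0 0;1 0 0 0.03 0 0 0;1 0 0 0.03 0 0 0;1 0 0 0.03 0 0 0;1 0 0 0.01 0 0 0;1 0 0 -0.03 0 0 0;1 0 0 -0.07 0 0 0;1 0 0 -0.09 0 0 0;1 0 0 -0.09 0 0 0"
}}

```text
time_s: 25.22
eef_pos: [0.5104, -0.2846, 0.1565]
eef_rot: [0.003, 0.998, -0.059, 0.004]
wrist_force: [0.5, -0.6, 0.0]
opening: 0.139
grasp_force: 60.7
```

Request:
{"api": "servo_tool", "payload": {
  "series": "1 -0.111 -0.352 0 0 0 -66.8;1 -0.111 -0.352 0 0 0 -66.8;1 -0.111 -0.352 0 0 0 -66.8;1 -0.111 -0.352 0 0 0 -66.8;1 -0.111 -0.352 0 0 0 -66.8;1 -0.111 -0.352 0 0 0 -66.8;1 -0.111 -0.352 0 0 0 -66.8;1 -0.111 -0.352 0 0 0 -66.8;1 -0.111 -0.352 0 0 0 -66.8;1 -0.111 -0.352 0 0 0 -66.8;1 -0.111 -0.352 0 0 0 -66.8"
}}

```text
time_s: 26.13
eef_pos: [0.4375, 0.0823, 0.1493]
eef_rot: [-0.0, 0.864, 0.503, -0.0]
wrist_force: [0.4, -0.7, -0.1]
opening: 0.144
grasp_force: 60.7
```

Request:
{"api": "servo_tool", "payload": {
  "series": "1 0.1025 -0.0845 0 0 0 -25;1 0.1025 -0.0845 0 0 0 -25;1 0.1025 -0.0845 0 0 0 -25;1 0.1025 -0.0845 0 0 0 -25;1 0.1025 -0.0845 0.03 0 0 -25;1 0.1025 -0.0845 0.06 0 0 -25;1 0.1025 -0.0845 0.06 0 0 -25;1 0.1025 -0.0845 0.06 0 0 -25;1 0.1025 -0.0845 0.06 0 0 -25;1 0.1025 -0.0845 0.06 0 0 -25;1 0.1025 -0.0845 0.06 0 0 -25"
}}

```text
time_s: 27.05
eef_pos: [0.4183, 0.2112, 0.0915]
eef_rot: [0.001, 0.737, 0.675, 0.001]
wrist_force: [-0.3, 0.4, -0.5]
opening: 0.144
grasp_force: 60.7
```

```bash
python3 - <<'E'
from plan import *
plan([(418.5,211,68,85)])
plan([(631,150,150,5),(631,262,150,1.3),(631,262,28,1.3),(631,262,150,1.3)],start=(418.5,211,150,85))
E
```

```text
at [418.3 211.2  91.5] 85.0 t 27.1 q6 0.3
(418.5, 211, 68, 85) -> [-0.2  0.2 23.5] turn z -0.0 rows 1.0
at [418.3 211.2  91.5] 85.0 t 27.1 q6 0.3
(631, 150, 150, 5) -> [-42.2 217.   -0. ] turn z 80 rows 12.0
(631, 262, 150, 1.3) -> [   9.8 -111.6   -0. ] turn z 3.7 rows 3.0
(631, 262, 28, 1.3) -> [  0.   0. 122.] turn z 0.0 rows 3.0
(631, 262, 150, 1.3) -> [   0.    0. -122.] turn z 0.0 rows 3.0
```

Request:
{"api": "servo_tool", "payload": {
  "series": "1 0 0 0.012 0 0 0;1 0 0 0.0225 0 0 0;1 0 0 0.0225 0 0 0;1 0 0 0.0225 0 0 0;1 0 0 0.0225 0 0 0;0.5 0 0 0.0225 0 0 0;0.5 0 0 0.0225 0 0 0;0.5 0 0 0.0225 0 0 0;0.5 0 0 0.005 0 0 0;0.5 0 0 -0.03 0 0 0;0 0 0 -0.06 0 0 0;-1 0 0 -0.06 0 0 0"
}}

```text
time_s: 28.05
eef_pos: [0.4205, 0.2123, 0.1555]
eef_rot: [0.002, 0.737, 0.676, 0.004]
wrist_force: [1.7, 0.5, 0.2]
opening: 0.522
grasp_force: 0.0
```

Request:
{"api": "servo_tool", "payload": {
  "series": "-1 0.0695 0.207 0 0 0 83.7;-1 0.0695 0.207 0 0 0 83.7;-1 0.0695 0.207 0 0 0 83.7;-1 0.0695 0.207 0 0 0 83.7;-1 0.0695 0.207 0 0 0 83.7;-1 0.0695 0.207 0 0 0 83.7;-1 0.0695 0.207 0 0 0 83.7;-1 0.0695 0.207 0 0 0 83.7;-1 0.0695 0.207 0 0 0 83.7;-1 0.0695 0.207 0.02 0 0 83.7;-1 0.0695 0.207 0.05 0 0 83.7;-1 0.0695 0.207 0.05 0 0 83.7"
}}

```text
time_s: 29.05
eef_pos: [0.6253, 0.2617, 0.0931]
eef_rot: [0.001, 1.0, 0.008, -0.005]
wrist_force: [-2.8, -1.0, -1.3]
opening: 1.0
grasp_force: 0.0
```

Request:
{"api": "servo_tool", "payload": {
  "series": "-1 0 0 0 0 0 0;-1 0 0 0 0 0 0;-1 0 0 0 0 0 0"
}}

```text
time_s: 29.3
eef_pos: [0.6299, 0.2628, 0.1007]
eef_rot: [-0.0, 1.0, 0.013, 0.001]
wrist_force: [0.3, 0.0, 0.3]
opening: 1.001
grasp_force: 0.0
```

```bash
python3 - <<'E'
from plan import *
from see import *
plan([(631,262,29,1.3)]); stack(.040,.054)
E
```

```text
at [629.9 262.8 100.7] 1.5 t 29.3 q6 1.77
(631, 262, 29, 1.3) -> [ 1.1  0.9 71.7] turn z 0.2 rows 2.0
top slab [453.9 206.1  60.2  60.   85.2] 0.038
top slab [400.9 211.3  58.5  14.6  85.5] 0.039
top stick [490.7 202.3  90.2  13.9  85. ] 296
top stick [415.4 207.6  89.3  13.5  85.2] 299
```

Request:
{"api": "servo_tool", "payload": {
  "series": "-1 0 0.001 0.03 0 0 0;-1 0 0.001 0.055 0 0 0;-1 0 0.001 0.071 0 0 0;-1 0 0.001 0.071 0 0 0;-1 0 0.001 0.071 0 0 0;1 0 0.001 0.071 0 0 0;1 0 0.001 0.071 0 0 0;1 0 0.001 0.071 0 0 0;1 0 0.001 0.071 0 0 0;1 0 0.001 0.071 0 0 0"
}}

```text
time_s: 30.23
eef_pos: [0.6309, 0.2621, 0.0314]
eef_rot: [-0.0, 1.0, 0.012, 0.002]
wrist_force: [-0.6, -0.4, 6.1]
opening: 0.687
grasp_force: 66.8
```

Request:
{"api": "servo_tool", "payload": {
  "series": "1 0 0 -0.01 0 0 0;1 0 0 -0.04 0 0 0;1 0 0 -0.08 0 0 0;1 0 0 -0.11 0 0 0;1 0 0 -0.13 0 0 0;1 0 0 -0.13 0 0 0;1 0 0 -0.13 0 0 0;1 0 0 -0.13 0 0 0"
}}

```text
time_s: 30.9
eef_pos: [0.628, 0.2614, 0.1575]
eef_rot: [0.0, 1.0, 0.012, -0.001]
wrist_force: [-0.1, -0.1, -2.6]
opening: 0.683
grasp_force: 68.5
```

```bash
python3 - <<'E'
from plan import *
plan([(457,209.5,160,-4.9),(457,209.5,100,-4.9),(457,209.5,75.5,-4.9)])
E
```

```text
at [628.  261.4 157.5] 1.3 t 30.9 q6 1.77
(457, 209.5, 160, -4.9) -> [-172.2   47.9   -2.5] turn z 6.2 rows 5.0
(457, 209.5, 100, -4.9) -> [ 0. -0. 60.] turn z 0.0 rows 2.0
(457, 209.5, 75.5, -4.9) -> [ 0.  -0.  24.5] turn z 0.0 rows 1.0
```

Request:
{"api": "servo_tool", "payload": {
  "series": "1 -0.085 0.024 0 0 0 3;1 -0.174 0.048 0 0 0 6.2;1 -0.174 0.048 0 0 0 6.2;1 -0.174 0.048 0 0 0 6.2;1 -0.174 0.048 0 0 0 6.2;1 -0.174 0.048 0 0 0 6.2;1 -0.174 0.048 0.03 0 0 6.2;1 -0.174 0.048 0.06 0 0 6.2;1 -0.174 0.048 0.06 0 0 6.2;1 -0.174 0.048 0.06 0 0 6.2;1 -0.174 0.048 0.06 0 0 6.2;1 -0.174 0.048 0.06 0 0 6.2"
}}

```text
time_s: 31.9
eef_pos: [0.4575, 0.2099, 0.1001]
eef_rot: [-0.0, 0.999, -0.042, 0.001]
wrist_force: [-0.8, -0.3, -1.2]
opening: 0.684
grasp_force: 68.4
```

```bash
python3 - <<'E'
from plan import *
from h import *
plan([(457,209.5,75.5,-4.9)])
c=cam('top'); 
d=cam('scene'); b=d['img'][190:310,350:500]; a=c['img'][160:280,110:260]
save(np.hstack([cv2.resize(a,(390,312)),cv2.resize(b,(390,312))]),'a6.png'); print(ctrl.get_obs()['opening'])
E
```

```text
at [457.5 209.9 100.1] -4.9 t 31.9 q6 1.85
(457, 209.5, 75.5, -4.9) -> [-0.5  0.4 24.6] turn z 0.0 rows 1.0
0.6810595973035833
```

View pics/a6.png

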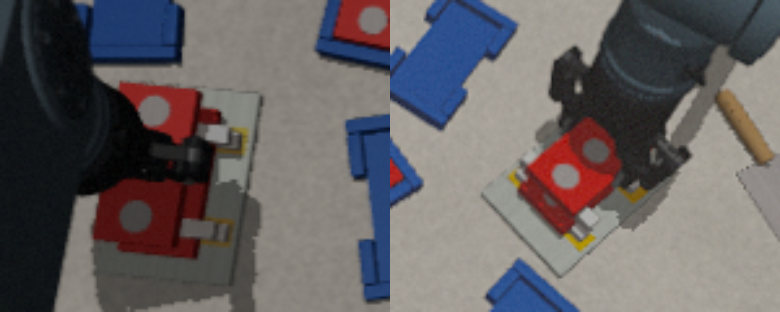

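The second slab is level above its sticks. Lower, release, and go to the next stick at (390,205).

```bash
python3 - <<'E'
from plan import *
plan([(520,-245.5,165,-6.5),(520,-245.5,60,-6.5),(520,-245.5,175,-6.5),(497,100,175,60),(494,207,120,85),(494,207,98,85)],start=(457,209.5,165,-4.9))
E
```

```text
at [457.5 209.9 100.2] -4.9 t 32.0 q6 1.85
(520, -245.5, 165, -6.5) -> [101.6 448.   -0. ] turn z 1.6 rows 12.0
(520, -245.5, 60, -6.5) -> [  0.  -0. 105.] turn z 0.0 rows 3.0
(520, -245.5, 175, -6.5) -> [   0.   -0. -115.] turn z 0.0 rows 3.0
(497, 100, 175, 60) -> [ -62.  -340.7   -0. ] turn z -66.5 rows 10.0
(494, 207, 120, 85) -> [ 91.2 -56.1  55. ] turn z -25 rows 4.0
(494, 207, 98, 85) -> [ 0.  0. 22.] turn z 0 rows 1.0
```

Request:
{"api": "servo_tool", "payload": {
  "series": "1 -0.0005 0 0.012 0 0 0;1 -0.0005 0 0.024 0 0 0;1 -0.0005 0 0.024 0 0 0;1 -0.0005 0 0.024 0 0 0;1 -0.0005 0 0.024 0 0 0;-1 -0.0005 0 0.024 0 0 0;-1 -0.0005 0 0.024 0 0 0;-1 -0.0005 0 0.024 0 0 0;-1 -0.0005 0 0.005 0 0 0;-1 -0.0005 0 -0.03 0 0 0;-1 -0.0005 0 -0.065 0 0 0;0.4 -0.0005 0 -0.065 0 0 0"
}}

```text
time_s: 33.0
eef_pos: [0.4596, 0.2106, 0.1704]
eef_rot: [-0.001, 0.999, -0.042, 0.005]
wrist_force: [2.8, 0.9, 0.7]
opening: 0.881
grasp_force: 0.0
```

Request:
{"api": "servo_tool", "payload": {
  "series": "0.4 0.1015 0.448 0 0 0 1.6;0.4 0.1015 0.448 0 0 0 1.6;0.4 0.1015 0.448 0 0 0 1.6;0.4 0.1015 0.448 0 0 0 1.6;0.4 0.1015 0.448 0 0 0 1.6;0.4 0.1015 0.448 0 0 0 1.6;0.4 0.1015 0.448 0 0 0 1.6;0.4 0.1015 0.448 0 0 0 1.6;0.4 0.1015 0.448 0 0 0 1.6;0.4 0.1015 0.448 0 0 0 1.6;0.4 0.1015 0.448 0 0 0 1.6;0.4 0.1015 0.448 0 0 0 1.6"
}}

```text
time_s: 34.0
eef_pos: [0.5193, -0.2526, 0.1641]
eef_rot: [0.002, 0.998, -0.059, 0.001]
wrist_force: [-0.7, -0.5, 0.5]
opening: 0.297
grasp_force: 0.0
```

Request:
{"api": "servo_tool", "payload": {
  "series": "0.4 0 0 0.04 0 0 0;0.4 0 0 0.08 0 0 0;0.4 0 0 0.105 0 0 0;0.4 0 0 0.105 0 0 0;0.4 0 0 0.105 0 0 0;0.4 0 0 0.105 0 0 0;0.4 0 0 0.105 0 0 0"
}}

```text
time_s: 34.58
eef_pos: [0.5205, -0.2463, 0.0613]
eef_rot: [0.001, 0.998, -0.056, 0.002]
wrist_force: [0.9, -0.4, 0.4]
opening: 0.303
grasp_force: 0.0
```

```bash
python3 - <<'E'
from plan import *
from see import *
plan([(520,-245.5,31,-6.5)]); stack(.070)
E
```

```text
at [ 520.5 -246.3   61.3] -6.5 t 34.6 q6 1.04
(520, -245.5, 31, -6.5) -> [-0.5 -0.8 30.3] turn z 0.0 rows 1.0
top slab [456.8 206.6 119.3  60.6  -4.7] 0.069
scene slab [461.2 210.2 120.6  59.7  -4.9] 0.07
```

Request:
{"api": "servo_tool", "payload": {
  "series": "0.4 0 -0.0005 0.03 0 0 0;0.4 0 -0.0005 0.03 0 0 0;0.4 0 -0.0005 0.03 0 0 0;1 0 -0.0005 0.03 0 0 0;1 0 -0.0005 0.03 0 0 0;1 0 -0.0005 0.03 0 0 0;1 0 -0.0005 0.03 0 0 0;1 0 -0.0005 0.01 0 0 0;1 0 -0.0005 -0.03 0 0 0;1 0 -0.0005 -0.07 0 0 0;1 0 -0.0005 -0.11 0 0 0;1 0 -0.0005 -0.115 0 0 0"
}}

```text
time_s: 35.68
eef_pos: [0.5222, -0.2471, 0.182]
eef_rot: [0.003, 0.998, -0.056, 0.005]
wrist_force: [1.2, -1.3, 0.7]
opening: 0.145
grasp_force: 61.0
```

Request:
{"api": "servo_tool", "payload": {
  "series": "1 -0.062 -0.341 0 0 0 -66.5;1 -0.062 -0.341 0 0 0 -66.5;1 -0.062 -0.341 0 0 0 -66.5;1 -0.062 -0.341 0 0 0 -66.5;1 -0.062 -0.341 0 0 0 -66.5;1 -0.062 -0.341 0 0 0 -66.5;1 -0.062 -0.341 0 0 0 -66.5;1 -0.062 -0.341 0 0 0 -66.5;1 -0.062 -0.341 0 0 0 -66.5;1 -0.062 -0.341 0 0 0 -66.5;1 -0.062 -0.341 0 0 0 -66.5"
}}

```text
time_s: 36.6
eef_pos: [0.4951, 0.1024, 0.1736]
eef_rot: [-0.0, 0.865, 0.502, -0.0]
wrist_force: [-0.5, -0.2, -0.7]
opening: 0.144
grasp_force: 61.0
```

Request:
{"api": "servo_tool", "payload": {
  "series": "1 0.091 -0.056 0 0 0 -25;1 0.091 -0.056 0 0 0 -25;1 0.091 -0.056 0 0 0 -25;1 0.091 -0.056 0 0 0 -25;1 0.091 -0.056 0.03 0 0 -25;1 0.091 -0.056 0.055 0 0 -25;1 0.091 -0.056 0.055 0 0 -25;1 0.091 -0.056 0.055 0 0 -25;1 0.091 -0.056 0.055 0 0 -25;1 0.091 -0.056 0.055 0 0 -25;1 0.091 -0.056 0.055 0 0 -25"
}}

```text
time_s: 37.52
eef_pos: [0.4939, 0.2077, 0.1205]
eef_rot: [0.001, 0.737, 0.675, 0.001]
wrist_force: [0.2, -0.5, -0.2]
opening: 0.141
grasp_force: 61.0
```

```bash
python3 - <<'E'
from plan import *
plan([(494,207,98,85)])
plan([(513,-140,165,10),(524,-203,165,-6),(524,-203,60,-6),(524,-203,175,-6),(440,100,175,60),(418.5,212,120,85)],start=(494,207,165,85))
E
```

```text
at [493.9 207.7 120.5] 85.0 t 37.5 q6 0.26
(494, 207, 98, 85) -> [-0.7  0.1 22.5] turn z -0.0 rows 1.0
at [493.9 207.7 120.5] 85.0 t 37.5 q6 0.26
(513, -140, 165, 10) -> [-344.    49.2   -0. ] turn z 75 rows 11.0
(524, -203, 165, -6) -> [-0.1 64.  -0. ] turn z 16 rows 3.0
(524, -203, 60, -6) -> [  0.  -0. 105.] turn z 0 rows 3.0
(524, -203, 175, -6) -> [   0.   -0. -115.] turn z 0 rows 3.0
(440, 100, 175, 60) -> [-115.2 -292.6   -0. ] turn z -66 rows 10.0
(418.5, 212, 120, 85) -> [ 86.2 -74.6  55. ] turn z -25 rows 4.0
```

Request:
{"api": "servo_tool", "payload": {
  "series": "1 0 0 0.012 0 0 0;1 0 0 0.0225 0 0 0;1 0 0 0.0225 0 0 0;1 0 0 0.0225 0 0 0;1 0 0 0.0225 0 0 0;0.5 0 0 0.0225 0 0 0;0.5 0 0 0.0225 0 0 0;0.5 0 0 0.0225 0 0 0;0.5 0 0 0.005 0 0 0;0.5 0 0 -0.03 0 0 0;0.4 0 0 -0.045 0 0 0;0.4 0 0 -0.045 0 0 0"
}}

```text
time_s: 38.52
eef_pos: [0.4952, 0.2084, 0.168]
eef_rot: [0.002, 0.737, 0.676, 0.003]
wrist_force: [0.1, 0.1, 0.6]
opening: 0.303
grasp_force: 0.0
```

Request:
{"api": "servo_tool", "payload": {
  "series": "0.4 -0.344 0.049 0 0 0 75;0.4 -0.344 0.049 0 0 0 75;0.4 -0.344 0.049 0 0 0 75;0.4 -0.344 0.049 0 0 0 75;0.4 -0.344 0.049 0 0 0 75;0.4 -0.344 0.049 0 0 0 75;0.4 -0.344 0.049 0 0 0 75;0.4 -0.344 0.049 0 0 0 75;0.4 -0.344 0.049 0 0 0 75;0.4 -0.344 0.049 0 0 0 75;0.4 -0.344 0.049 0 0 0 75;0.4 -0.344 0.049 0 0 0 75"
}}

```text
time_s: 39.52
eef_pos: [0.5109, -0.1395, 0.1626]
eef_rot: [-0.001, 0.996, 0.086, -0.001]
wrist_force: [-0.3, 0.1, -0.4]
opening: 0.302
grasp_force: 0.0
```

Request:
{"api": "servo_tool", "payload": {
  "series": "0.4 0 0.064 0 0 0 16;0.4 0 0.064 0 0 0 16;0.4 0 0.064 0 0 0 16;0.4 0 0.064 0.04 0 0 16;0.4 0 0.064 0.08 0 0 16;0.4 0 0.064 0.105 0 0 16;0.4 0 0.064 0.105 0 0 16;0.4 0 0.064 0.105 0 0 16;0.4 0 0.064 0.105 0 0 16;0.4 0 0.064 0.105 0 0 16"
}}

```text
time_s: 40.35
eef_pos: [0.5245, -0.203, 0.0611]
eef_rot: [0.001, 0.999, -0.052, 0.002]
wrist_force: [0.8, 0.1, 0.8]
opening: 0.302
grasp_force: 0.0
```

```bash
python3 - <<'E'
from plan import *
from see import *
plan([(524,-202.5,31,-6)]); stack(.070,.084)
E
```

```text
at [ 524.5 -203.    61.1] -5.9 t 40.4 q6 1.09
(524, -202.5, 31, -6) -> [-0.5 -0.4 30.1] turn z 0.1 rows 1.0
top slab [508.2 202.3  60.6  15.7  84.9] 0.069
top slab [440.7 207.9  86.5  60.7  -4.8] 0.069
top stick [490.6 205.5  89.9  14.1  85.2] 319
scene slab [439.8 212.1  77.6  59.7  -5. ] 0.07
scene slab [510.8 206.   59.4  21.9  83.5] 0.07
scene stick [494.6 208.1  90.1  17.5  83.6] 249
```

Request:
{"api": "servo_tool", "payload": {
  "series": "0.4 0 0 0.03 0 0 0;0.4 0 0 0.03 0 0 0;0.4 0 0 0.03 0 0 0;1 0 0 0.03 0 0 0;1 0 0 0.03 0 0 0;1 0 0 0.03 0 0 0;1 0 0 0.03 0 0 0;1 0 0 0.01 0 0 0;1 0 0 -0.03 0 0 0;1 0 0 -0.07 0 0 0;1 0 0 -0.11 0 0 0;1 0 0 -0.115 0 0 0"
}}

```text
time_s: 41.45
eef_pos: [0.5263, -0.2042, 0.1819]
eef_rot: [0.003, 0.999, -0.052, 0.005]
wrist_force: [1.1, -1.1, 0.5]
opening: 0.141
grasp_force: 61.0
```

Request:
{"api": "servo_tool", "payload": {
  "series": "1 -0.115 -0.293 0 0 0 -66;1 -0.115 -0.293 0 0 0 -66;1 -0.115 -0.293 0 0 0 -66;1 -0.115 -0.293 0 0 0 -66;1 -0.115 -0.293 0 0 0 -66;1 -0.115 -0.293 0 0 0 -66;1 -0.115 -0.293 0 0 0 -66;1 -0.115 -0.293 0 0 0 -66;1 -0.115 -0.293 0 0 0 -66;1 -0.115 -0.293 0 0 0 -66;1 -0.115 -0.293 0 0 0 -66"
}}

```text
time_s: 42.37
eef_pos: [0.4384, 0.1019, 0.1737]
eef_rot: [-0.0, 0.865, 0.501, -0.0]
wrist_force: [-0.1, -0.5, -1.2]
opening: 0.141
grasp_force: 60.9
```

Request:
{"api": "servo_tool", "payload": {
  "series": "1 0.086 -0.0745 0 0 0 -25;1 0.086 -0.0745 0 0 0 -25;1 0.086 -0.0745 0 0 0 -25;1 0.086 -0.0745 0 0 0 -25;1 0.086 -0.0745 0.03 0 0 -25;1 0.086 -0.0745 0.055 0 0 -25;1 0.086 -0.0745 0.055 0 0 -25;1 0.086 -0.0745 0.055 0 0 -25;1 0.086 -0.0745 0.055 0 0 -25;1 0.086 -0.0745 0.055 0 0 -25;1 0.086 -0.0745 0.055 0 0 -25"
}}

```text
time_s: 43.28
eef_pos: [0.4185, 0.2129, 0.1203]
eef_rot: [0.001, 0.737, 0.676, 0.001]
wrist_force: [0.0, 0.2, -0.1]
opening: 0.14
grasp_force: 60.9
```

```bash
python3 - <<'E'
from plan import *
plan([(418.5,212,98,85)])
plan([(600,80,175,10),(631.5,47.5,175,-10.7),(631.5,47.5,100,-10.7)],start=(418.5,212,175,85))
E
```

```text
at [418.5 212.9 120.3] 85.0 t 43.3 q6 0.3
(418.5, 212, 98, 85) -> [-0.9  0.  22.3] turn z -0.0 rows 1.0
at [418.5 212.9 120.3] 85.0 t 43.3 q6 0.3
(600, 80, 175, 10) -> [-115.7  192.3   -0. ] turn z 75 rows 11.0
(631.5, 47.5, 175, -10.7) -> [25.4 37.5 -0. ] turn z 20.7 rows 3.0
(631.5, 47.5, 100, -10.7) -> [ 0. -0. 75.] turn z 0.0 rows 2.0
```

Request:
{"api": "servo_tool", "payload": {
  "series": "1 -0.0005 0 0.012 0 0 0;1 -0.0005 0 0.0225 0 0 0;1 -0.0005 0 0.0225 0 0 0;1 -0.0005 0 0.0225 0 0 0;1 -0.0005 0 0.0225 0 0 0;0.5 -0.0005 0 0.0225 0 0 0;0.5 -0.0005 0 0.0225 0 0 0;0.5 -0.0005 0 0.0225 0 0 0;0.5 -0.0005 0 0.005 0 0 0;0.5 -0.0005 0 -0.03 0 0 0;0.4 -0.0005 0 -0.055 0 0 0;-1 -0.0005 0 -0.055 0 0 0"
}}

```text
time_s: 44.28
eef_pos: [0.4205, 0.2133, 0.1791]
eef_rot: [0.002, 0.737, 0.676, 0.004]
wrist_force: [0.7, 0.1, 0.2]
opening: 0.424
grasp_force: 0.0
```

Request:
{"api": "servo_tool", "payload": {
  "series": "-1 -0.116 0.192 0 0 0 75;-1 -0.116 0.192 0 0 0 75;-1 -0.116 0.192 0 0 0 75;-1 -0.116 0.192 0 0 0 75;-1 -0.116 0.192 0 0 0 75;-1 -0.116 0.192 0 0 0 75;-1 -0.116 0.192 0 0 0 75;-1 -0.116 0.192 0 0 0 75;-1 -0.116 0.192 0 0 0 75;-1 -0.116 0.192 0 0 0 75;-1 -0.116 0.192 0 0 0 75"
}}

```text
time_s: 45.2
eef_pos: [0.5982, 0.0801, 0.1729]
eef_rot: [-0.0, 0.996, 0.084, -0.001]
wrist_force: [-0.3, -0.1, 0.5]
opening: 1.001
grasp_force: 0.0
```

Request:
{"api": "servo_tool", "payload": {
  "series": "-1 0.0255 0.0375 0 0 0 20.7;-1 0.0255 0.0375 0 0 0 20.7;-1 0.0255 0.0375 0 0 0 20.7;-1 0.0255 0.0375 0.035 0 0 20.7;-1 0.0255 0.0375 0.075 0 0 20.7;-1 0.0255 0.0375 0.075 0 0 20.7;-1 0.0255 0.0375 0.075 0 0 20.7;-1 0.0255 0.0375 0.075 0 0 20.7;-1 0.0255 0.0375 0.075 0 0 20.7;-1 0.0255 0.0375 0.075 0 0 20.7"
}}

```text
time_s: 46.03
eef_pos: [0.632, 0.0476, 0.1017]
eef_rot: [0.0, 0.996, -0.093, 0.002]
wrist_force: [-0.0, 0.0, 0.2]
opening: 1.002
grasp_force: 0.0
```

```bash
python3 - <<'E'
from plan import *
from see import *
plan([(631.5,47.5,29,-10.7)]); stack(.070,.084)
E
```

```text
at [632.   47.6 101.7] -10.7 t 46.0 q6 1.65
(631.5, 47.5, 29, -10.7) -> [-0.4  0.2 72.7] turn z 0.0 rows 2.0
scene slab [450.8 211.   59.5  51.6  85. ] 0.07
scene slab [510.7 206.2  59.   22.6  83.6] 0.07
scene stick [420.2 211.8  90.3  17.2  84.9] 229
scene stick [494.5 207.9  89.8  17.3  83.6] 246
```

Request:
{"api": "servo_tool", "payload": {
  "series": "-1 0 0 0.03 0 0 0;-1 0 0 0.055 0 0 0;-1 0 0 0.071 0 0 0;-1 0 0 0.071 0 0 0;-1 0 0 0.071 0 0 0;1 0 0 0.071 0 0 0;1 0 0 0.071 0 0 0;1 0 0 0.071 0 0 0;1 0 0 0.071 0 0 0;1 0 0 0.071 0 0 0"
}}

```text
time_s: 46.97
eef_pos: [0.632, 0.0476, 0.0303]
eef_rot: [0.0, 0.996, -0.093, 0.002]
wrist_force: [-0.1, -0.4, 7.5]
opening: 0.684
grasp_force: 66.5
```

Request:
{"api": "servo_tool", "payload": {
  "series": "1 0 0 -0.01 0 0 0;1 0 0 -0.04 0 0 0;1 0 0 -0.08 0 0 0;1 0 0 -0.12 0 0 0;1 0 0 -0.14 0 0 0;1 0 0 -0.14 0 0 0;1 0 0 -0.14 0 0 0;1 0 0 -0.14 0 0 0"
}}

```text
time_s: 47.63
eef_pos: [0.6292, 0.0478, 0.1669]
eef_rot: [-0.0, 0.996, -0.093, -0.001]
wrist_force: [-0.0, 0.1, -2.3]
opening: 0.684
grasp_force: 68.2
```

```bash
python3 - <<'E'
from plan import *
plan([(456.5,209.5,170,-4.9),(456.5,209.5,130,-4.9)],start=(631.5,47.5,170,-10.7))
E
```

```text
at [629.2  47.8 166.9] -10.7 t 47.6 q6 1.65
(456.5, 209.5, 170, -4.9) -> [-202.  -126.7   -0. ] turn z -5.8 rows 6.0
(456.5, 209.5, 130, -4.9) -> [ 0. -0. 40.] turn z 0.0 rows 1.0
```

Request:
{"api": "servo_tool", "payload": {
  "series": "1 -0.202 -0.127 0 0 0 -5.8;1 -0.202 -0.127 0 0 0 -5.8;1 -0.202 -0.127 0 0 0 -5.8;1 -0.202 -0.127 0 0 0 -5.8;1 -0.202 -0.127 0 0 0 -5.8;1 -0.202 -0.127 0 0 0 -5.8;1 -0.202 -0.127 0 0 0 -5.8;1 -0.202 -0.127 0.025 0 0 -5.8;1 -0.202 -0.127 0.04 0 0 -5.8;1 -0.202 -0.127 0.04 0 0 -5.8;1 -0.202 -0.127 0.04 0 0 -5.8;1 -0.202 -0.127 0.04 0 0 -5.8"
}}

```text
time_s: 48.63
eef_pos: [0.4552, 0.2096, 0.1276]
eef_rot: [0.0, 0.999, -0.043, -0.001]
wrist_force: [-0.2, -0.1, -1.7]
opening: 0.682
grasp_force: 68.1
```

```bash
python3 - <<'E'
from plan import *
from h import *
plan([(456.5,209.5,105.5,-4.9)])
c=cam('top'); 
d=cam('scene'); b=d['img'][180:310,340:500]; a=c['img'][150:280,100:260]
save(np.hstack([cv2.resize(a,(390,317)),cv2.resize(b,(390,317))]),'a7.png'); print(ctrl.get_obs()['opening'])
E
```

```text
at [455.2 209.6 127.6] -4.9 t 48.6 q6 1.85
(456.5, 209.5, 105.5, -4.9) -> [ 1.3  0.  22.1] turn z 0.0 rows 1.0
0.6882528345435491
```

View pics/a7.png

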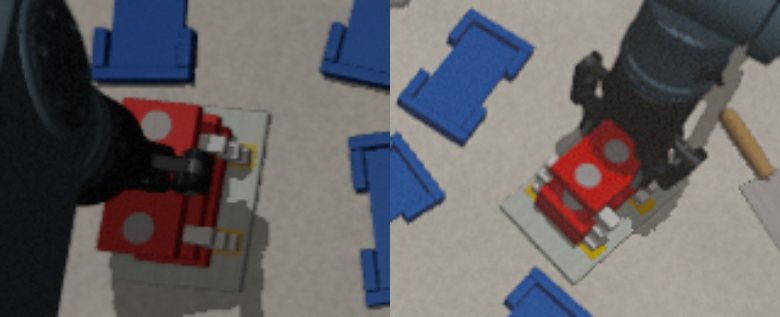

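The third slab is level above the third pair of sticks. Lower it and watch the force.

Request:
{"api": "servo_tool", "payload": {
  "series": "1 0 0 0.01 0 0 0;1 0 0 0.02 0 0 0;1 0 0 0.022 0 0 0;1 0 0 0.022 0 0 0;1 0 0 0.022 0 0 0"
}}

```text
time_s: 49.15
eef_pos: [0.4563, 0.21, 0.1065]
eef_rot: [-0.0, 0.999, -0.042, 0.001]
wrist_force: [1.8, -0.0, 7.2]
opening: 0.686
grasp_force: 69.3
```

```bash
python3 - <<'E'
from plan import *
plan([(456.5,209.5,105.5,-4.9)])
E
```

```text
at [456.3 210.  106.5] -4.9 t 49.1 q6 1.85
(456.5, 209.5, 105.5, -4.9) -> [0.3 0.4 1. ] turn z 0.0 rows 1.0
```

Request:
{"api": "servo_tool", "payload": {
  "series": "-1 0 0 0 0 0 0;-1 0 0 0 0 0 0;-1 0 0 0 0 0 0;-1 0 0 -0.02 0 0 0;-1 0 0 -0.05 0 0 0;-1 0 0 -0.075 0 0 0;0 0 0 -0.075 0 0 0;0 0 0 -0.075 0 0 0"
}}

```text
time_s: 49.82
eef_pos: [0.4561, 0.2102, 0.182]
eef_rot: [-0.0, 0.999, -0.042, 0.002]
wrist_force: [-0.4, -0.7, -0.5]
opening: 0.745
grasp_force: 0.0
```

Request:
{"api": "servo_tool", "payload": {
  "series": "0 0 0.2 0 0 0 0;0 0 0.2 0 0 0 0;0 0 0.2 0 0 0 0;0 0 0.2 0 0 0 0;0 0 0.2 0 0 0 0;0 0 0.2 0 0 0 0;0 0 0.2 0 0 0 0"
}}

```text
time_s: 50.4
eef_pos: [0.4372, 0.0092, 0.1794]
eef_rot: [-0.0, 0.999, -0.045, -0.001]
wrist_force: [-0.6, -0.0, -0.5]
opening: 0.503
grasp_force: 0.0
```

```bash
python3 - <<'E'
from plan import *
from see import *
plan([]); stack(.100)
c=cam('top'); d=cam('scene')
for n,c in(('top',c),('scene',d)):
    h=meas.hsv(c); P=cloud(c)
    m=(h[...,2]<95)&(abs(P[...,1]+.1)<.13)&(abs(P[...,0]-.63)<.1)&(P[...,2]>.006)&(P[...,2]<.05)&((h[...,0]>15)|(h[...,1]<60))
    for b in blobs(m,60):
        k=b&(P[...,2]>.035); print(n,'wt',rect(c,b,.012),b.sum(),'knob',np.round(np.median(P[k],0),4) if k.any() else 0)
        if k.any(): print('   knob rect',rect(c,k,.042),k.sum())
a=c0=None
a=cam('top')['img'][60:190,270:430]; b=d['img'][190:290,200:330]
save(np.hstack([cv2.resize(a,(400,325)),cv2.resize(b,(400,325))]),'a8.png')
E
```

```text
at [437.2   9.2 179.4] -5.1 t 50.4 q6 1.41
scene slab [460.1 210.3 122.7  59.3  -5.1] 0.1
top wt [ 656.7 -127.   100.    53.9   24.5] 1029 knob [ 0.6572 -0.127   0.0405]
   knob rect [ 656.5 -127.4   25.3   23.4  -42.9] 107
scene wt [ 661.3 -122.8  100.8   54.4   25. ] 687 knob [ 0.662  -0.1231  0.0408]
   knob rect [ 662.1 -122.4   23.9   23.4  -43.8] 75
```

View pics/a8.png

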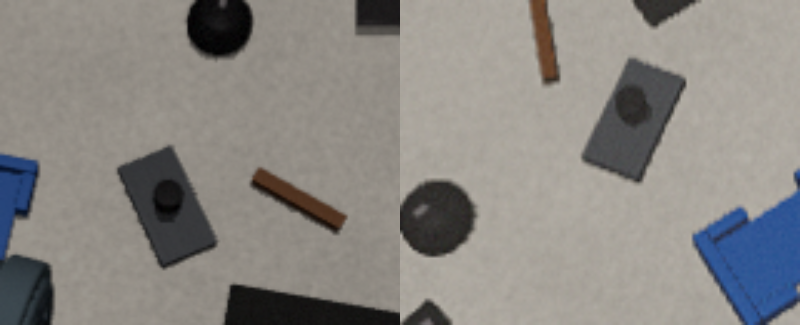

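The weight is the dark plate with a knob, at (166,197) in the left crop (scene crop (632,103) of the picture). It lies flat and clear at (659,-125) mm, 25° yaw. The ball at (220,22) is not it.

```bash
python3 - <<'E'
from plan import *
plan([(659,-125,120,24.7),(659,-125,43,24.7),(659,-125,190,24.7),(457,209.5,190,-4.9)],start=(439.4,10.3,181,-4.9))
E
```

```text
at [437.9  11.9 180.3] -4.8 t 50.6 q6 1.41
(659, -125, 120, 24.7) -> [230.4 116.   61. ] turn z -29.6 rows 7.0
(659, -125, 43, 24.7) -> [ 0.  0. 77.] turn z 0.0 rows 2.0
(659, -125, 190, 24.7) -> [   0.    0. -147.] turn z 0.0 rows 4.0
(457, 209.5, 190, -4.9) -> [ -43.7 -388.3   -0. ] turn z 29.6 rows 10.0
```

```bash
sleep 0.1
```

Request:
{"api": "servo_tool", "payload": {
  "series": "-0.1 0.2305 0.116 0.04 0 0 -29.6;-0.1 0.2305 0.116 0.04 0 0 -29.6;-0.1 0.2305 0.116 0.04 0 0 -29.6;-0.1 0.2305 0.116 0.04 0 0 -29.6;-0.1 0.2305 0.116 0.04 0 0 -29.6;-0.1 0.2305 0.116 0.04 0 0 -29.6;-0.1 0.2305 0.116 0.04 0 0 -29.6;-0.1 0.2305 0.116 0.07 0 0 -29.6;-0.1 0.2305 0.116 0.1 0 0 -29.6;-0.1 0.2305 0.116 0.1 0 0 -29.6;-0.1 0.2305 0.116 0.1 0 0 -29.6;-0.1 0.2305 0.116 0.1 0 0 -29.6"
}}

```text
time_s: 51.65
eef_pos: [0.6587, -0.1236, 0.0819]
eef_rot: [0.0, 0.977, 0.215, 0.0]
wrist_force: [0.5, 0.3, 1.1]
opening: 0.551
grasp_force: 0.0
```

```bash
python3 - <<'E'
from plan import *
from h import *
import meas
plan([(659,-125,43,24.7)])
d=cam('scene'); h=meas.hsv(d); P=cloud(d)
m=(h[...,2]<95)&(abs(P[...,1]+.1)<.13)&(abs(P[...,0]-.63)<.1)&(P[...,2]>.006)&(P[...,2]<.03)&((h[...,0]>15)|(h[...,1]<60))
for b in blobs(m,60): print(rect(d,b,.012),b.sum())
E
```

```text
at [ 658.7 -123.6   81.9] 24.8 t 51.6 q6 0.78
(659, -125, 43, 24.7) -> [-0.3  1.4 38.9] turn z 0.1 rows 1.0
[ 665.3 -121.1   92.2   54.    25. ] 455
```

Request:
{"api": "servo_tool", "payload": {
  "series": "-0.1 0 0.001 0.02 0 0 0;-0.1 0 0.001 0.038 0 0 0;-0.1 0 0.001 0.038 0 0 0;-0.1 0 0.001 0.038 0 0 0;1 0 0.001 0.038 0 0 0;1 0 0.001 0.038 0 0 0;1 0 0.001 0.038 0 0 0;1 0 0.001 0.038 0 0 0;1 0 0.001 0.038 0 0 0"
}}

```text
time_s: 52.45
eef_pos: [0.6599, -0.1256, 0.0455]
eef_rot: [0.001, 0.977, 0.214, 0.001]
wrist_force: [-2.2, 1.3, 5.3]
opening: 0.282
grasp_force: 58.9
```

Request:
{"api": "servo_tool", "payload": {
  "series": "1 0 0 -0.01 0 0 0;1 0 0 -0.02 0 0 0;1 0 0 -0.02 0 0 0;1 0 0 -0.02 0 0 0;1 0 0 -0.02 0 0 0"
}}

```text
time_s: 52.87
eef_pos: [0.6581, -0.1254, 0.0626]
eef_rot: [-0.0, 0.977, 0.214, -0.0]
wrist_force: [0.2, -0.4, -8.0]
opening: 0.285
grasp_force: 60.0
```

```bash
python3 - <<'E'
from plan import *
plan([])
E
```

```text
at [ 658.1 -125.4   62.6] 24.7 t 52.9 q6 0.77
```

Request:
{"api": "servo_tool", "payload": {
  "series": "1 0 0 -0.035 0 0 0;1 0 0 -0.07 0 0 0;1 0 0 -0.105 0 0 0;1 0 0 -0.127 0 0 0;1 0 0 -0.127 0 0 0;1 0 0 -0.127 0 0 0"
}}

```text
time_s: 53.37
eef_pos: [0.6589, -0.1256, 0.1904]
eef_rot: [0.001, 0.977, 0.214, 0.001]
wrist_force: [-0.2, 0.5, -8.0]
opening: 0.28
grasp_force: 61.5
```

Request:
{"api": "servo_tool", "payload": {
  "series": "1 -0.0435 -0.388 0 0 0 29.6;1 -0.0435 -0.388 0 0 0 29.6;1 -0.0435 -0.388 0 0 0 29.6;1 -0.0435 -0.388 0 0 0 29.6;1 -0.0435 -0.388 0 0 0 29.6;1 -0.0435 -0.388 0 0 0 29.6;1 -0.0435 -0.388 0 0 0 29.6;1 -0.0435 -0.388 0 0 0 29.6;1 -0.0435 -0.388 0 0 0 29.6;1 -0.0435 -0.388 0 0 0 29.6;1 -0.0435 -0.388 0 0 0 29.6;1 -0.0435 -0.388 0 0 0 29.6"
}}

```text
time_s: 54.37
eef_pos: [0.4542, 0.2093, 0.1869]
eef_rot: [0.001, 0.999, -0.041, -0.002]
wrist_force: [0.0, -1.1, -7.4]
opening: 0.276
grasp_force: 62.0
```

Request:
{"api": "servo_tool", "payload": {
  "series": "1 0 0 0.015 0 0 0;1 0 0 0.015 0 0 0;1 0 0 0.015 0 0 0;1 0 0 0.015 0 0 0;1 0 0 0.015 0 0 0"
}}

```text
time_s: 54.78
eef_pos: [0.4571, 0.2082, 0.1749]
eef_rot: [0.0, 0.999, -0.043, 0.0]
wrist_force: [-0.6, 0.4, -6.4]
opening: 0.279
grasp_force: 61.9
```

```bash
python3 - <<'E'
from plan import *
from h import *
plan([(457.5,208.8,144.5,-4.9)])
c=cam('top'); 
d=cam('scene'); b=d['img'][170:310,340:500]; a=c['img'][140:280,100:260]
save(np.hstack([cv2.resize(a,(390,341)),cv2.resize(b,(390,341))]),'a9.png'); print(ctrl.get_obs()['opening'])
E
```

```text
at [457.1 208.2 174.9] -4.9 t 54.8 q6 1.85
(457.5, 208.8, 144.5, -4.9) -> [ 0.4 -0.6 30.4] turn z -0.0 rows 1.0
0.2819315160440416
```

View pics/a9.png

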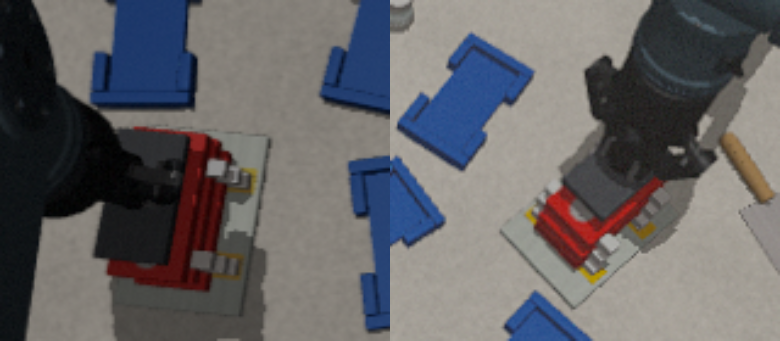

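The weight hangs level above the middle of the top slab and lines up with it. Lower it gently.

Request:
{"api": "servo_tool", "payload": {
  "series": "1 0.0005 -0.0005 0.012 0 0 0;1 0.0005 -0.0005 0.022 0 0 0;1 0.0005 -0.0005 0.027 0 0 0;1 0.0005 -0.0005 0.029 0 0 0;1 0.0005 -0.0005 0.03 0 0 0;1 0.0005 -0.0005 0.03 0 0 0;1 0.0005 -0.0005 0.03 0 0 0"
}}

```text
time_s: 55.47
eef_pos: [0.4572, 0.2093, 0.1455]
eef_rot: [0.0, 0.999, -0.042, 0.0]
wrist_force: [-4.1, -1.6, 2.1]
opening: 0.279
grasp_force: 62.6
```

Request:
{"api": "servo_tool", "payload": {
  "series": "0 0 0 0 0 0 0;0 0 0 0 0 0 0;0 0 0 0 0 0 0;0 0 0 0 0 0 0;0 0 0 -0.02 0 0 0;0 0 0 -0.05 0 0 0;0 0 0 -0.08 0 0 0;0 0 0 -0.08 0 0 0"
}}

```text
time_s: 56.13
eef_pos: [0.4607, 0.2101, 0.2312]
eef_rot: [-0.001, 0.999, -0.042, 0.005]
wrist_force: [1.3, 0.5, 0.3]
opening: 0.503
grasp_force: 0.0
```

Request:
{"api": "servo_tool", "payload": {
  "series": "0 0 0.3 0 0 0 0;0 0 0.3 0 0 0 0;0 0 0.3 0 0 0 0;0 0 0.3 0 0 0 0;0 0 0.3 0 0 0 0;0 0 0.3 0 0 0 0;0 0 0.3 0 0 0 0;0 0 0.3 0 0 0 0;0 0 0.3 0 0 0 0;0 0 0.3 0 0 0 0"
}}

```text
time_s: 56.97
eef_pos: [0.4317, -0.0897, 0.2247]
eef_rot: [-0.0, 0.999, -0.043, 0.0]
wrist_force: [-0.1, 0.4, 0.1]
opening: 0.502
grasp_force: 0.0
```

```bash
python3 - <<'E'
from plan import *
from see import *
c=cam('top'); d=cam('scene')
for n,c2 in(('top',c),('scene',d)):
    h=meas.hsv(c2); P=cloud(c2); near=(abs(P[...,1]-.208)<.09)&(abs(P[...,0]-.456)<.1)
    m=near&(P[...,2]>.103)&(P[...,2]<.2)
    for b in blobs(m,100): print(n,'weight',rect(c2,b,.112))
    r=near&(abs(P[...,2]-.1)<.004)
    for b in blobs(near&(P[...,2]>.096),100): print(n,'top slab',rect(c2,b,.100))
b=d['img'][170:310,340:500]; a=c['img'][150:290,100:260]
save(np.hstack([cv2.resize(a,(390,341)),cv2.resize(b,(390,341))]),'a10.png')
E
```

```text
top weight [455.3 205.6  99.5  55.6  -4.7]
top top slab [455.1 207.5 119.1  61.3  -4.7]
scene weight [461.1 209.6 106.9  57.9  -4.8]
scene top slab [458.3 209.  122.5  60.9  -4.8]
```

View pics/a10.png

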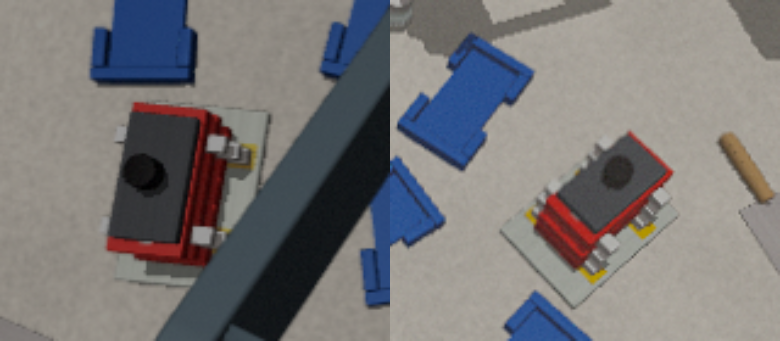

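The stack is complete and straight, and the weight is centred on the top slab within about 2 mm. The arm is clear, so I'll hand in.

```bash
python3 -c "
from bench import ctrl
print(ctrl.hand_in())"
```

```text
the job is handed in; nothing more can be done
None
```

The job is handed in: all three red slabs are stacked on the stand, each on its own pair of white sticks, with the steel weight on the middle of the top slab and the jar left alone; it took about 57 s of the 210 s allowed.

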